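# Back off the ratchet feed of a sloping sample stage

### The arm

A 6-joint arm with a two-finger parallel gripper is mounted at the origin on a cart in front of the work surface, level with it; the furniture and walls round the work are solid. World frame = base frame: x ahead of the robot, y to its left, z up, the work surface at z = 0. Lengths are in m, angles in rad, forces in N, time in s.
With the tool pointing down it reaches from about 0.35 to 0.95 m from the base axis. Payload 17.4 kg.
Tool frame: the origin (TCP) lies between the finger pads; the fingertips stand 14 mm ahead of it and the grasp point (between the pads) lies 5 mm behind it; y points along the fingers, z is the direction in which the jaws open and shut, and the axes are right-handed (so a half turn about y gives the same grasp; the last joint's range is limited). The gripper opens to 93 mm and grips with 3 to 60 N. Pads are 15 mm wide; open, the fingers measure 128 mm over their backs; the gripper's body (75 mm by 188 mm) begins 65 mm behind the grasp point.
Start: joints at [-0.038, 0.116, 1.442, -0, 1.584, -0.038], TCP at [0.675, -0, 0.233] pointing down, gripper open.
Joint ranges: [-2.83, 2.83], [-0.83, 2.19], [0.07, 2.5], [-1.14, 4.28], [0.01, 3], [-2.97, 2.97]. Speed limits (rad/s): [1.89, 1.89, 2.22, 3.14, 3.14, 3.14].

### API

Orientations are given as a 3x3 rotation matrix whose columns are the frame's x, y, z axes.
In Python, from bench import manip, optics gives the robot as it stands.
- The arm moves only by the tool step_arm, never from a script. Its argument "rows" is a list of rows, each a list of 6 numbers: the shift along the tool's x, y, z in units of 2 cm (1.0 is 2 cm), then the turn, a rotation vector about the tool's x, y, z in units of 0.08 rad (1.0 is 0.08 rad). A call has 1 to 20 rows; each row shifts and turns the pose as measured when the row begins, along the tool's axes as they then stand; what a row does not reach is not made up. A row lasts 1/12 s, in which the tool goes at most 41.7 mm and 7.16 degrees, less where a joint would pass 70% of its speed; a pose out of reach is approached as far as the arm can. A call with a number of a shift or a turn outside -1 to 1 is refused whole. A call with a gripper value outside its range is refused whole. "grip" is the gripper's target within -1 to 1 (fully open at 1, half-way at 0, shut at -1), set as the call begins (left out, the last holds). The fingers move at their own pace and stop on an object; "newtons" is the grip in N (left out, the last holds). Time passes only in rows, so rows that do not move let the fingers close. It gives the time, the measured TCP pose, the force and the opening at its end, in the units of the state.
- manip.observe(): the state, without advancing time (a new reading comes with each control period).
- optics.grab_frame(name): name is "scene" or "side" or "wrist"; returns a dict with "color" (400x640x3 uint8, red, green, blue), "fx", "fy", "cx", "cy" (pixels), "R" (3x3) and "t" (3): a world point X has camera coordinates R X + t. Camera axes: x right, y down, z forward; pixel columns grow to the right and rows downward; lengths in m; the calibration is good to about 2 mm. A picture is of the moment at which its call begins. There is no depth.
- manip.finish_job(): hands the job in, once; it reports no verdict.
The state is a dict: "time_s": time; "joints": joint angles; "joint_velocities": joint speeds; "tau": joint torques, N m; "tool_pos": TCP position; "tcp_rot": TCP orientation; "contact_force": force on the tool from outside, world axes, zero at the start; "wrist_torque": the same for the moment, N m; "grip_width": opening from 0.0 (shut) to 1.0 (fully open).
Only numpy, scipy, OpenCV 4.12 (cv2) and the standard library are available. Lean on these libraries where they do the work, as an engineer would, in place of code of your own. Each camera call takes 0.05 s, during which the arm holds its last target.

### The job

The feed carriage of the sloping stage has to go back to its start: first stand the aluminium bottle, which blocks the carriage's way out over the end of the bed, upright on the wooden board. Then lift the ratchet pawl by its red ball lever until it stays up by itself, and only then wind the black bar knob backward (counterclockwise seen from above) until the carriage's yellow pointer stands level with the red marker on the bed. Finally tip the pawl back down so that it rests on the toothed wheel again, and do not knock over or push away the other things.

Things in the scene. Friction and masses are not known exactly. Their poses are not given: they have to be found in the camera images.
- bed: Fixed stage, base 180 x 210 mm; its bed slopes 0.55 rad, low side to its own -x (about towards the robot). Origin: underside centre on the worktop; x to the high side, y along the bed, z up. The slope's middle line lies 80 mm above the origin. Off the slope: n = (-0.523, 0, 0.853), uphill: u = (0.853, 0, 0.523) in this frame. Flat crest of the rear wall at z = 122 mm.
- carriage (a joint): Slide of the blue carriage along the bed, m: 0 as found, grows towards its start (the bed's +y, where it overhangs the bed's end). Range -0.03 to 0.112. Its plate is 116 mm up the slope and along y reaches from 105 mm on the -y side to 55 mm on the +y side of the knob's axis; top face 17 mm off the slope. It moves only with the knob.
- feed_knob (a joint): Angle of knob and toothed wheel, rad, 0 as found, + (backward) is counterclockwise looking down on the knob. By a rack each + rad moves the carriage, and with it knob and pawl, 34 mm to the bed's +y. Needs about 0.11 N m; stays where left. With the pawl down it is blocked the + way (but for about 0.1 rad) and only clicks round the - way.
- knob_grip (a point): Centre of the knob's bar grip, on the axis, 65 mm off the slope. x along the bar, y across it, z along the axis off the slope. The black bar is 64 mm long, 16 mm wide and stands 41 to 77 mm off the slope, on a 40 mm hub above a wheel 86 mm across whose 10 teeth reach to 37.5 mm off the slope.
- pawl (a joint): Angle of the pawl, rad: 0 down between two teeth (below 0.2: resting on the wheel), 1.4 up (stop). Its weight tips it: let go below about 0.7 it drops onto the wheel, beyond about 0.85 it tips up and stays. Takes under 1 N at the ball. Hinge axis: along u (uphill), 40 mm off the slope, 88 mm to the -y side of the knob's axis; it rides on the carriage.
- pawl_ball (a point): Centre of the red ball (20 mm) on the pawl's lever (8 mm thick), 52 mm from the hinge axis. Pawl down: ball straight off the slope over the hinge, 92 mm off the slope; lifting the pawl swings it to the bed's -y and down, 1.4 rad in all. The 57 mm nose arm points to +y when down and stands up when lifted. Axes turn with the pawl: x along the hinge (uphill), z hinge to ball.
- pointer_tip (a point): Tip of the yellow pointer on the upper edge of the carriage, level along y with the knob's axis.
- marker: Red marker, 14 mm wide along y and 30 mm across, fixed on the crest of the bed's rear wall, same axes as the bed; origin: centre of its underside. The carriage is at its start when the pointer tip has the same y as this origin along the bed.
- bottle: Loose aluminium bottle, 54 mm in diameter, 195 mm high, 0.11 kg; straight body up to about 150 mm, then shoulder and a 28 mm cap. Origin: centre of its underside, z up. It stands at the +y end of the bed, a few degrees off plumb on its uneven foot.
- board: Wooden board lying fixed on the worktop, 120 (x) x 190 (y) x 18 mm; origin: centre of its underside, so its top is 18 mm above. On the left or the right in front of the stage.
- foil_pack: Dark grey wrapped pack, 76 x 164 x 30 mm, bystander, fixed; origin: centre of its underside.
- cylinder: Measuring cylinder, 198 mm high, 29 mm tube on a 58 mm foot, bystander near the -y end of the bed; origin: centre of its underside.
- steel_beaker: Steel beaker, 110 mm across, 130 mm high, fixed bystander beside or behind the stage; origin: centre of its underside.
- vessel: Steel vessel with neck, about 104 mm across, 207 mm high, bystander beside or behind the stage; origin: centre of its underside.
- tub: White tub, 83 mm across, 75 mm high, fixed bystander in front of the stage; origin: centre of its underside.
- tape_roll: Roll of tape, 68 mm across, 19 mm high, fixed bystander in front of the stage; origin: centre of its underside.

How it is judged:
On the way, in this order (a step that is already met when the one before it is completed fails the run):
1. the bottle stands released on the board, the carriage not yet wound back (x of bottle in the frame of board between -0.055 and 0.055 m and y of bottle in the frame of board between -0.09 and 0.09 m and z of bottle in the frame of board between 0.012 and 0.024 m and angle between bottle's own z axis and vertical below 0.15 rad and contact force between the fingers and bottle below 0.1 N and value of joint carriage below 0.012 m), for 0.2 s.
2. the pawl is up and stays up without being touched, the carriage not yet wound back (value of joint pawl above 1.1 rad and value of joint carriage below 0.012 m and contact force between the fingers and pawl below 0.05 N), for 0.2 s.
3. the pointer is level with the marker, the pawl still up (y of pointer_tip in the frame of marker between -0.006 and 0.006 m and value of joint pawl above 1.1 rad), for 0.2 s.
At the end, for the whole second after the job is handed in: the bottle stands upright (within 0.15 rad) and still on the board, its axis inside the board's outline; the yellow pointer is within 6 mm of the red marker along the bed and at rest; the pawl is down on the toothed wheel (below 0.2 rad) (x of bottle in the frame of board between -0.055 and 0.055 m and y of bottle in the frame of board between -0.09 and 0.09 m and z of bottle in the frame of board between 0.012 and 0.024 m and angle between bottle's own z axis and vertical below 0.15 rad and contact force between the fingers and bottle below 0.1 N and y of pointer_tip in the frame of marker between -0.006 and 0.006 m and value of joint pawl below 0.2 rad and velocity of joint carriage between -0.005 and 0.005 m/s and linear speed of bottle below 0.02 m/s); the robot touches nothing.
It fails at once if a loose bystander (measuring cylinder, steel vessel) is pushed more than 30 mm (distance of any of cylinder, vessel from where it was at the start of the episode above 0.03 m).
It fails at once if a bystander is tipped over (angle between any of cylinder, vessel's own z axis and vertical above 0.35 rad).
It fails at once if the bottle is tipped over (angle between bottle's own z axis and vertical above 0.7 rad).
It also fails if it takes over 72 s, if anything falls off the work surface, if the arm or the gripper's body presses on something with over 40 N, if the wrist force passes 120 N, or if a joint passes its speed limit or range.

## Working session

There is one attempt and no reset: what is moved stays moved. The work goes in short steps, Python scripts to look and compute and a tool call to move; the robot and the scene stay as the last step left them, time stands still between calls to the robot, and variables do not carry over. Pictures are saved under pics/ and viewed, and the job is handed in when it is done.

Besides the shell and the picture viewer there is one more tool, called after "Emit:" by a JSON object that holds its "api" and its "payload". step_arm: Moves the arm, as the interface text tells. Its arguments: {"type":"object","properties":{"rows":{"type":"array"},"grip":{"type":"number"},"newtons":{"type":"number"}},"required":["rows"]}

```bash
ls; mkdir -p pics
cat > h.py <<'E'
import sys,cv2,numpy as np
sys.path.insert(0,'.')
from bench import manip, optics
def snap(n,fn):
    f=optics.grab_frame(n); cv2.imwrite('pics/'+fn+'.png',cv2.cvtColor(f['color'],cv2.COLOR_RGB2BGR)); np.savez('pics/'+fn+'.npz',**{k:np.array(f[k]) for k in f}); return f
def load(fn): return dict(np.load('pics/'+fn+'.npz'))
def ray(f,u,v):
    R=f['R'];t=f['t'];d=np.array([(u-f['cx'])/f['fx'],(v-f['cy'])/f['fy'],1.]);return -R.T@t,R.T@d
def onz(f,u,v,z):
    o,d=ray(f,u,v);return o+d*(z-o[2])/d[2]
def tri(*a):
    A=np.zeros((3,3));b=np.zeros(3)
    for f,u,v in a:
        o,d=ray(f,u,v);d=d/np.linalg.norm(d);P=np.eye(3)-np.outer(d,d);A+=P;b+=P@o
    X=np.linalg.solve(A,b);return X,[proj(f,X)-np.array([u,v]) for f,u,v in a]
def proj(f,X):
    c=f['R']@np.array(X)+f['t'];return np.array([f['fx']*c[0]/c[2]+f['cx'],f['fy']*c[1]/c[2]+f['cy']])
def crop(fn,x0,y0,x1,y1,s,out):
    im=cv2.imread('pics/'+fn+'.png')[y0:y1,x0:x1];cv2.imwrite('pics/'+out+'.png',cv2.resize(im,None,fx=s,fy=s,interpolation=cv2.INTER_CUBIC))
E
python3 - <<'E'
from h import *
for n in ['scene','side','wrist']:
    f=snap(n,n+'0');print(n,f['fx'],f['R'].round(3).tolist(),(-f['R'].T@f['t']).round(3))
s=manip.observe();print(s)
E
```

```text
pics
scene 375.4423236310245 [[0.561, -0.828, -0.026], [-0.372, -0.224, -0.901], [0.74, 0.515, -0.433]] [-0.263 -0.602  0.592]
side 412.04191893578525 [[-0.998, -0.06, -0.001], [-0.036, 0.613, -0.789], [0.048, -0.788, -0.614]] [0.487 0.804 0.774]
wrist 323.5618824238273 [[1.0, -0.0, -0.001], [0.0, -0.969, 0.247], [-0.001, -0.247, -0.969]] [0.675 0.068 0.384]
{'time_s': 0.15, 'joints': array([-3.78274850e-02,  1.16389442e-01,  1.44208058e+00,  7.46861349e-08,
        1.58399433e+00, -3.78078789e-02]), 'joint_velocities': array([ 0.00166517, -0.00065102, -0.00279035,  0.00027007, -0.00097877,
        0.00130921]), 'tau': array([ 1.36530605e-03, -7.21765566e+01, -6.22949553e+01,  7.80155347e-02,
        2.25470052e-02,  2.06686866e-05]), 'tool_pos': array([ 6.74870293e-01, -2.25526612e-05,  2.32084954e-01]), 'tcp_rot': array([[-1.96194435e-05, -8.71072799e-04,  9.99999620e-01],
       [-9.99999999e-01,  3.30409518e-05, -1.95906698e-05],
       [-3.30238743e-05, -9.99999620e-01, -8.71073446e-04]]), 'contact_force': array([ 0.20560348,  0.71881817, -0.32875715]), 'wrist_torque': array([ 0.00438874, -0.01645529, -0.03578294]), 'grip_width': 0.9984796111165828}
```

View pics/scene0.png

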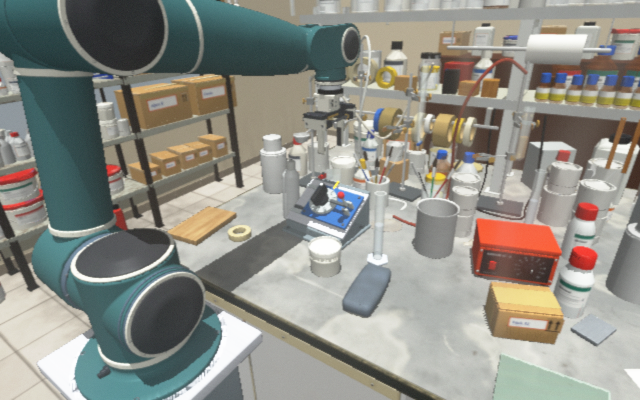

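View pics/side0.png

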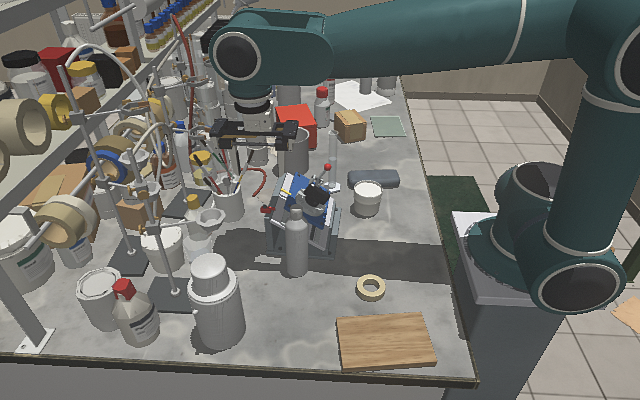

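View pics/wrist0.png

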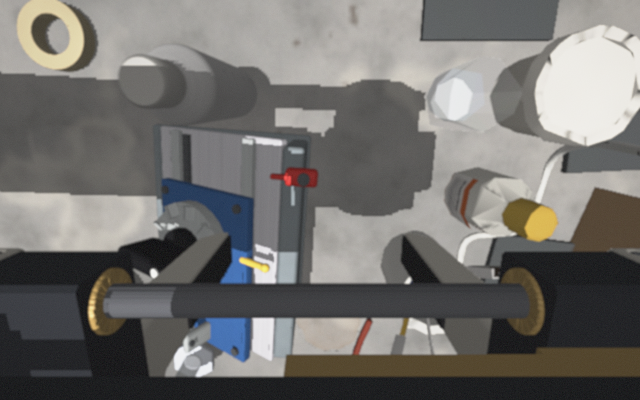

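The wrist view shows the bed near x 0.5–0.6 and the bottle at (150,80). The scene view has the board at (202,224). Next I enlarge for measuring.

Run:
```python
from h import *
crop('scene0',260,140,400,260,5.5,'c1')
crop('side0',240,120,400,290,4.5,'c2')
crop('wrist0',90,20,340,380,2.2,'c3')
crop('side0',320,260,460,380,5,'c4')
crop('scene0',150,190,300,260,5,'c5')
```

```text
(no output)
```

View pics/c1.png

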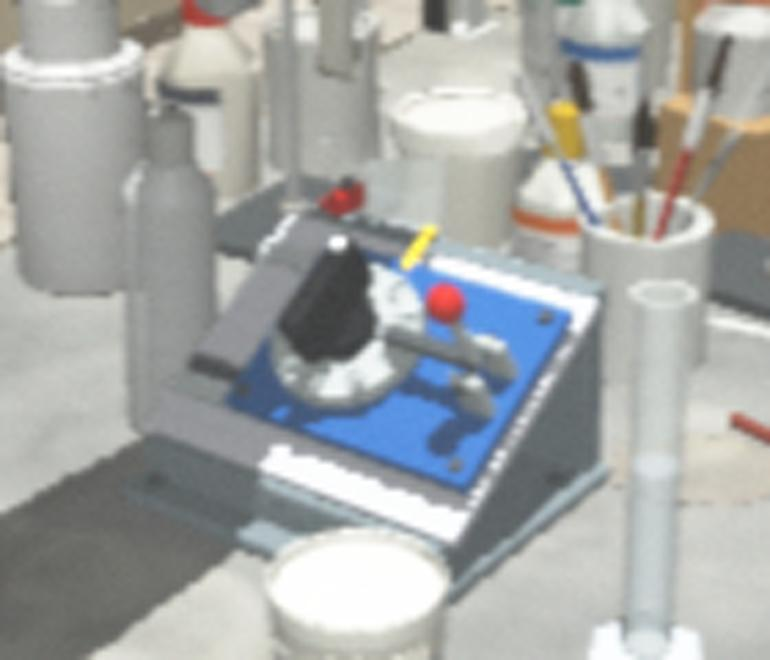

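View pics/c2.png

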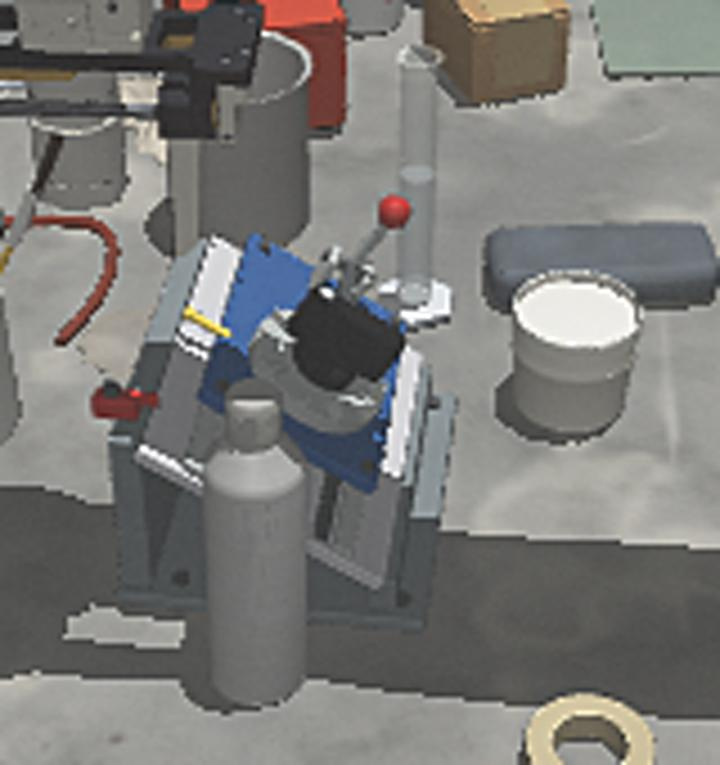

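View pics/c3.png

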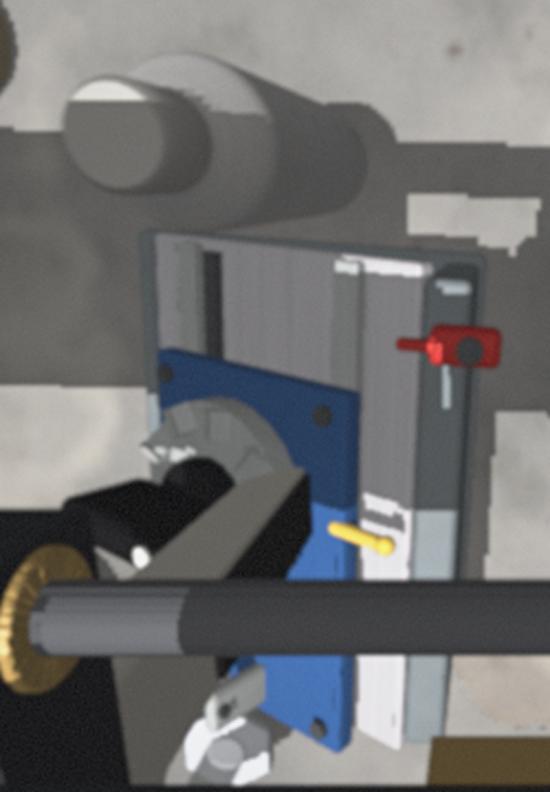

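View pics/c4.png

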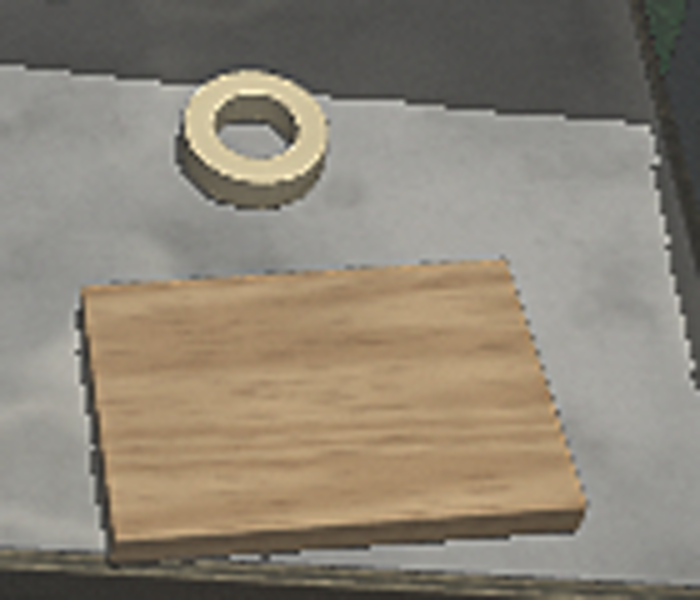

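View pics/c5.png

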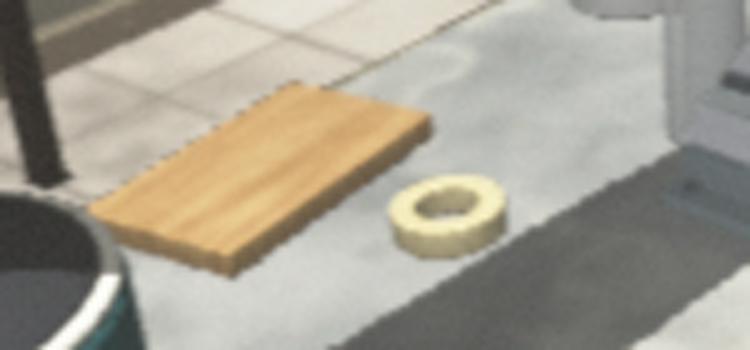

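Run:
```python
from h import *
np.set_printoptions(precision=4,suppress=True)
S=load('scene0');D=load('side0');W=load('wrist0')
c1=lambda x,y:(S,260+x/5.5,140+y/5.5)
c2=lambda x,y:(D,240+x/4.5,120+y/4.5)
c3=lambda x,y:(W,90+x/2.2,20+y/2.2)
print('board');P=[onz(D,320+x/5,260+y/5,.018) for x,y in [(82,290),(505,260),(585,505),(115,540)]]
P=np.array(P);print(P,P.mean(0));print([np.linalg.norm(P[i]-P[(i+1)%4]) for i in range(4)])
P2=np.array([onz(S,150+x/5,190+y/5,.018) for x,y in [(300,83),(432,117),(230,262),(92,210)]]);print(P2,P2.mean(0))
print('cap',tri(c1(167,112),c2(253,393),c3(117,140)))
print('ball',tri(c1(446,303),c2(395,212)))
print('ptr',tri(c1(432,231),c2(187,314),c3(385,545)))
print('marker',tri(c1(347,195),c2(118,402),c3(470,346)))
print('knobtop?',tri(c1(335,262),c2(345,320)))
for p in [(420,628),(118,600)]: print('base',onz(*c2(*p),0.0))
print('base fl',onz(*c1(125,492),0),onz(*c1(455,598),0),onz(*c1(603,480),0))
print('botbase',onz(*c2(258,680),0.0), onz(*c2(310,680),0),onz(*c2(208,670),0))
print('carr corners W', [onz(*c3(*p),z) for p,z in [((167,352),.05),((355,395),.12)]])
print('tub',onz(*c2(575,308),.075),'cyl',onz(*c2(420,55),.198),'tape',onz(D,320+255/5,260+130/5,.019))
print('cyl foot',onz(*c2(410,295),0))
```

```text
board
[[0.4803 0.2539 0.018 ]
 [0.2943 0.227  0.018 ]
 [0.2787 0.3431 0.018 ]
 [0.4645 0.3691 0.018 ]] [0.3795 0.2983 0.018 ]
[np.float64(0.18786721144437124), np.float64(0.11717666117504692), np.float64(0.18764103392145765), np.float64(0.11629384827119854)]
[[0.4611 0.3545 0.018 ]
 [0.4731 0.2411 0.018 ]
 [0.2856 0.2128 0.018 ]
 [0.2797 0.3317 0.018 ]] [0.3748 0.285  0.018 ]
cap (array([0.5797, 0.0893, 0.1935]), [array([-0.3877,  0.691 ]), array([-0.2901, -1.207 ]), array([ 1.0608, -1.9861])])
ball (array([ 0.5174, -0.1302,  0.1565]), [array([-0.2554,  0.2755]), array([-0.2211, -0.2997])])
ptr (array([ 0.6332, -0.0511,  0.134 ]), [array([-0.267 ,  0.2226]), array([ 0.1934, -0.4475]), array([ 1.3684, -0.3773])])
marker (array([0.6638, 0.0249, 0.1285]), [array([-0.0122,  0.2541]), array([-0.6171, -0.3444]), array([-1.5503, -0.5379])])
knobtop? (array([ 0.5448, -0.0424,  0.144 ]), [array([-1.3213,  1.3388]), array([-1.3002, -1.6605])])
base [0.4923 0.0629 0.    ]
base [0.6681 0.0511 0.    ]
base fl [0.4959 0.0666 0.    ] [ 0.5021 -0.1455  0.    ] [ 0.6477 -0.1551  0.    ]
botbase [0.5808 0.1077 0.    ] [0.552 0.106 0.   ] [0.6093 0.102  0.    ]
carr corners W [array([0.5176, 0.008 , 0.05  ]), array([0.6206, 0.0041, 0.12  ])]
tub [ 0.4022 -0.1487  0.075 ] cyl [ 0.5062 -0.2477  0.198 ] tape [0.4015 0.1607 0.019 ]
cyl foot [ 0.5092 -0.2595  0.    ]
```

Emit:
{"api": "step_arm", "payload": {"rows": [[-0.94,0,-0.95,0,0,0],[-0.94,0,-0.95,0,0,0],[-0.94,0,-0.95,0,0,0],[-0.94,0,-0.95,0,0,0],[-0.94,0,-0.95,0,0,0],[0,0,0,0,0,0]], "grip": 1, "newtons": 15}}

```text
time_s: 0.65
tool_pos: [0.5758, 0.0961, 0.229]
tcp_rot: [[-0.003, -0.005, 1.0], [-1.0, -0.0, -0.003], [0.0, -1.0, -0.005]]
contact_force: [0.1, 0.4, -0.6]
grip_width: 1.001
```

Run:
```python
from h import *
for n in ['scene','side','wrist']: snap(n,n+'1')
print(manip.observe()['tool_pos'])
crop('side1',240,120,400,290,4.5,'c2')
```

```text
[0.57823652 0.0937049  0.22879539]
```

View pics/c2.png

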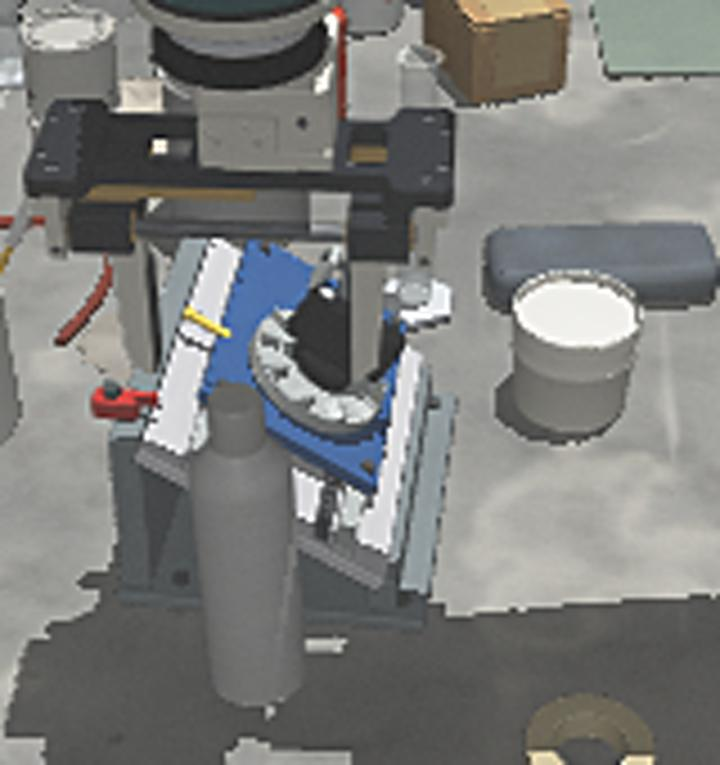

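View pics/wrist1.png

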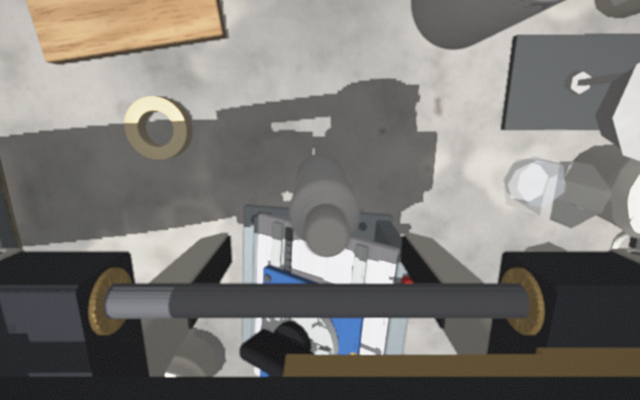

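Run:
```python
from h import *
np.set_printoptions(precision=4,suppress=True)
for n in ['side','scene']: snap(n,n+'2')
D=load('side1');W=load('wrist1');S=load('scene1')
crop('side2',240,120,400,290,4.5,'c2');crop('scene1',260,140,400,260,5.5,'c1')
print(tri((D,240+235/4.5,120+385/4.5),(W,327,222)))
print(onz(D,240+256/4.5,120+703/4.5,0),onz(D,240+303/4.5,120+685/4.5,0),onz(D,240+210/4.5,120+685/4.5,0))
```

```text
(array([0.5846, 0.1085, 0.2105]), [array([ 0.3145, -0.0245]), array([ 1.23  , -0.1964])])
[0.5802 0.1245 0.    ] [ 0.5556  0.1099 -0.    ] [0.6069 0.113  0.    ]
```

View pics/c2.png

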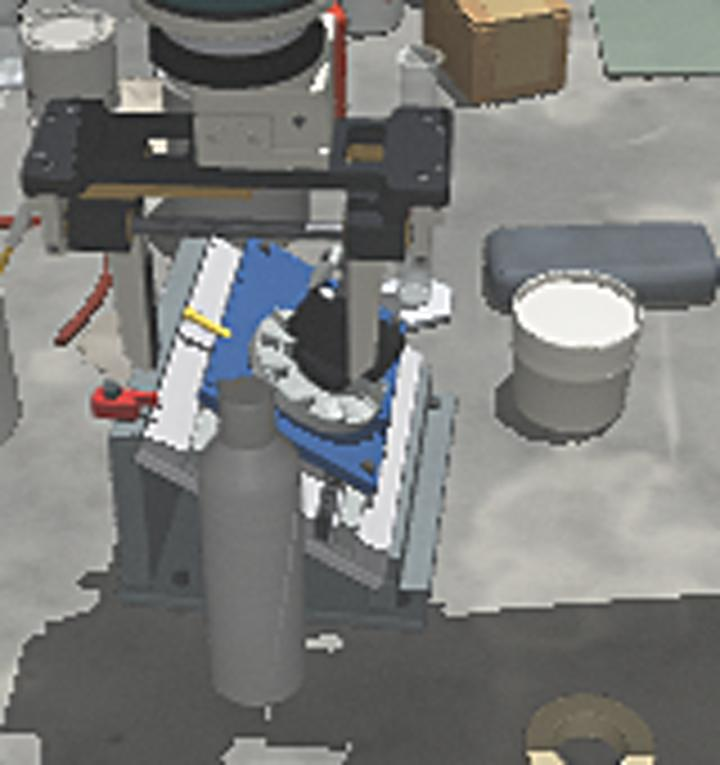

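View pics/c1.png

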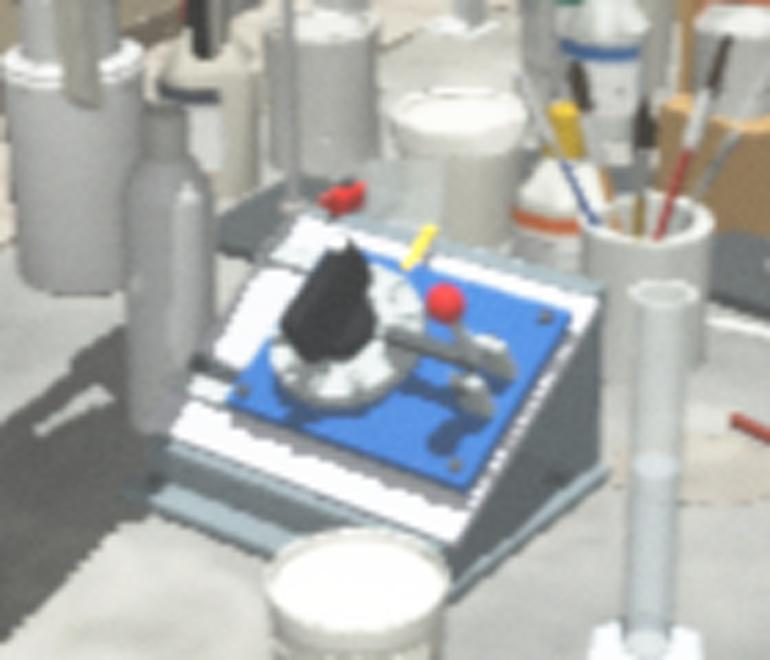

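Emit:
{"api": "step_arm", "payload": {"rows": [[-0.2,0.9,0.15,0,0,0],[0,0.9,0,0,0,0],[0,0.9,0,0,0,0],[0,0.9,0,0,0,0],[0,0.6,0,0,0,0],[0,0.3,0,0,0,0],[0,0,0,0,0,0]]}}

```text
time_s: 1.48
tool_pos: [0.5853, 0.0926, 0.1343]
tcp_rot: [[-0.012, -0.005, 1.0], [-1.0, -0.001, -0.012], [0.002, -1.0, -0.005]]
contact_force: [-0.4, 0.4, 0.1]
grip_width: 1.002
```

Emit:
{"api": "step_arm", "payload": {"rows": [[0,0,0,0,0,0],[0,0,0,0,0,0],[0,0,0,0,0,0],[0,0,0,0,0,0],[0,0,0,0,0,0],[0,0,0,0,0,0],[0,0,0,0,0,0],[0,0,0,0,0,0]], "grip": -1, "newtons": 15}}

```text
time_s: 2.15
tool_pos: [0.5872, 0.0924, 0.1387]
tcp_rot: [[-0.012, -0.001, 1.0], [-1.0, -0.001, -0.012], [0.001, -1.0, -0.0]]
contact_force: [0.0, -0.6, -1.2]
grip_width: 0.574
```

Run:
```python
from h import *
snap('side','side3');crop('side3',200,100,400,300,3,'c2');s=manip.observe();print(s['tool_pos'],s['grip_width'])
```

```text
[0.58718296 0.09236875 0.13864939] 0.5777005306153913
```

View pics/c2.png

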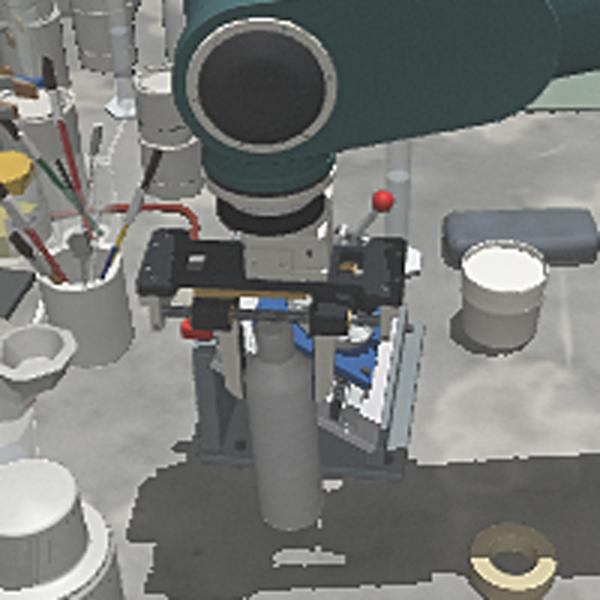

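Emit:
{"api": "step_arm", "payload": {"rows": [[0,-0.8,0,0,0,0],[0,-0.9,0,0,0,0],[0,-0.9,0,0,0,0],[0,-0.8,0,0,0,0],[-0.4,-0.2,-0.4,0,0,0],[-0.8,0,-0.8,0,0,0],[-1,0,-1,0,0,0],[-1,0,-1,0,0,0],[-1,0,-1,0,0,0],[-1,0,-1,0,0,0],[-1,0,-1,0,0,0],[-1,0,-1,0,0,0],[-1,0,-1,0,0,0],[-0.8,0,-0.9,0,0,0],[-0.4,0,-0.4,0,0,0],[-0.2,0,-0.2,0,0,0],[0,0,0,0,0,0]], "newtons": 25}}

```text
time_s: 3.62
tool_pos: [0.3784, 0.2968, 0.2054]
tcp_rot: [[-0.013, -0.009, 1.0], [-1.0, -0.002, -0.013], [0.002, -1.0, -0.009]]
contact_force: [-0.5, -0.8, -0.4]
grip_width: 0.57
```

Run:
```python
from h import *
snap('side','side4');crop('side4',200,150,500,400,2.6,'c2');s=manip.observe();print(s['tool_pos'],s['tcp_rot'].round(3),s['grip_width'])
snap('scene','scene4');crop('scene4',140,120,300,260,5,'c1')
```

```text
[0.37879596 0.29643017 0.20538642] [[-0.014 -0.009  1.   ]
 [-1.    -0.002 -0.014]
 [ 0.002 -1.    -0.009]] 0.5757619519520096
```

View pics/c2.png

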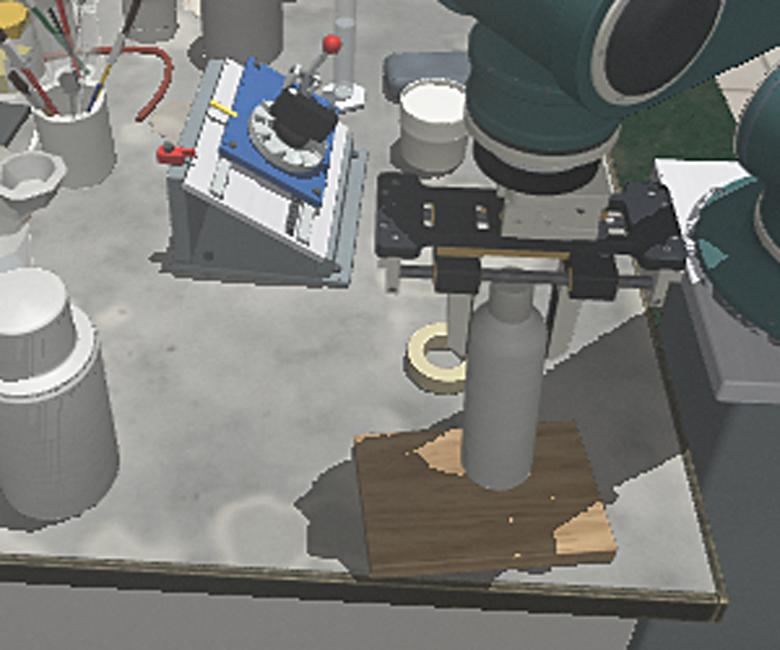

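View pics/c1.png

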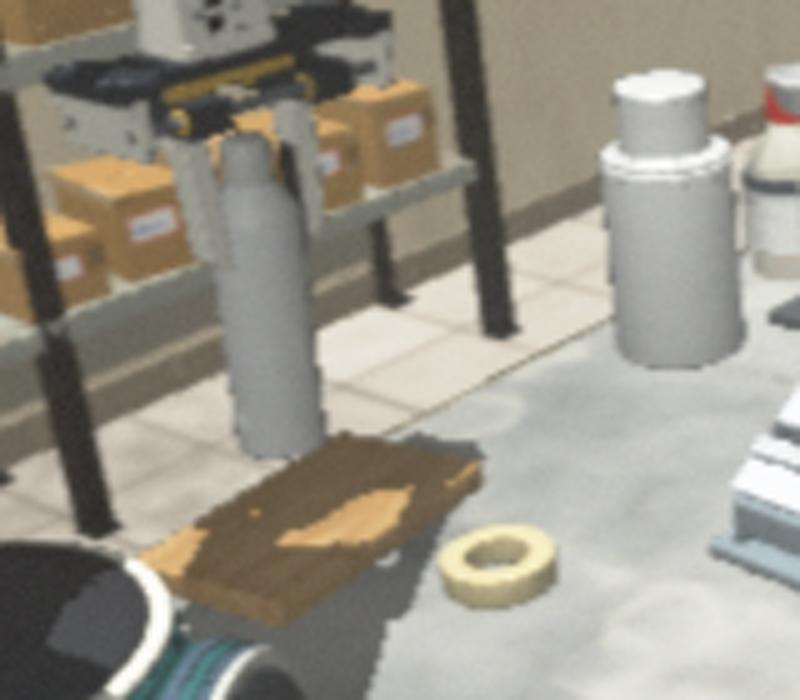

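The bottle is held nearly plumb, centred above the board and about 49 mm clear of it. I lower it.

Emit:
{"api": "step_arm", "payload": {"rows": [[0,0.6,0,0,0,0],[0,0.8,0,0,0,0],[0,0.5,0,0,0,0],[0,0.25,0,0,0,0],[0,0,0,0,0,0]]}}

```text
time_s: 4.13
tool_pos: [0.3812, 0.2933, 0.1578]
tcp_rot: [[-0.019, -0.009, 1.0], [-1.0, -0.003, -0.019], [0.003, -1.0, -0.009]]
contact_force: [-0.6, 0.0, -1.5]
grip_width: 0.574
```

Emit:
{"api": "step_arm", "payload": {"rows": [[0,0.1,0,0,0,0],[0,0.06,0,0,0,0],[0,0,0,0,0,0]]}}

```text
time_s: 4.38
tool_pos: [0.3821, 0.2936, 0.1568]
tcp_rot: [[-0.02, -0.008, 1.0], [-1.0, -0.001, -0.02], [0.001, -1.0, -0.008]]
contact_force: [-0.2, 0.3, -0.4]
grip_width: 0.573
```

Run:
```python
from h import *
s=manip.observe();print(s['tool_pos'],s['contact_force'],s['grip_width'])
snap('side','side5');crop('side5',330,200,480,380,4,'c2')
```

```text
[0.3820865  0.29355879 0.15681137] [-0.20702227  0.31051698 -0.41573789] 0.5732304393437483
```

View pics/c2.png

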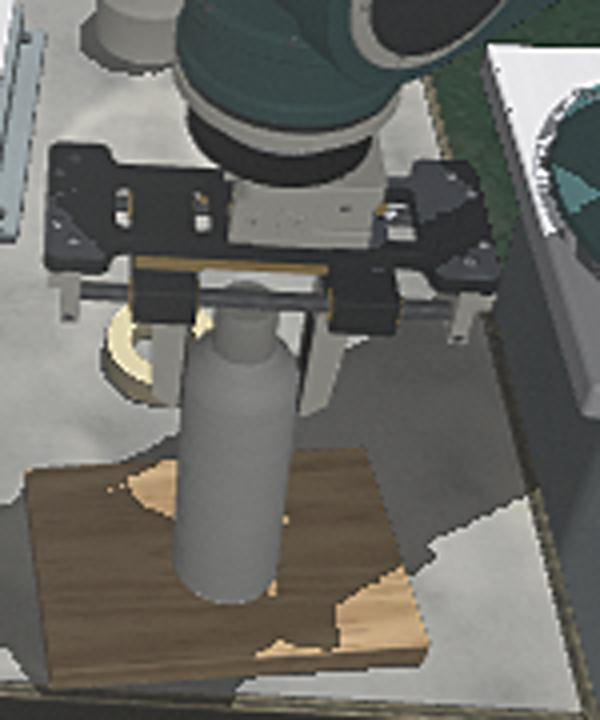

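Emit:
{"api": "step_arm", "payload": {"rows": [[0,0.1,0,0,0,0],[0,0.1,0,0,0,0],[0,0.1,0,0,0,0]]}}

```text
time_s: 4.68
tool_pos: [0.3832, 0.2951, 0.156]
tcp_rot: [[-0.02, -0.004, 1.0], [-1.0, 0.005, -0.02], [-0.005, -1.0, -0.004]]
contact_force: [-6.9, -1.2, 19.9]
grip_width: 0.573
```

Emit:
{"api": "step_arm", "payload": {"rows": [[0,-0.08,0,0,0,0],[0,0,0,0,0,0]]}}

```text
time_s: 4.85
tool_pos: [0.3835, 0.2953, 0.1587]
tcp_rot: [[-0.02, -0.003, 1.0], [-1.0, 0.006, -0.02], [-0.006, -1.0, -0.003]]
contact_force: [-0.3, -0.6, -1.1]
grip_width: 0.577
```

Emit:
{"api": "step_arm", "payload": {"rows": [[0,0,0,0,0,0],[0,0,0,0,0,0],[0,0,0,0,0,0],[0,0,0,0,0,0],[0,0,0,0,0,0],[0,0,0,0,0,0]], "grip": 0.9}}

```text
time_s: 5.35
tool_pos: [0.3837, 0.295, 0.1577]
tcp_rot: [[-0.02, -0.003, 1.0], [-1.0, 0.005, -0.02], [-0.005, -1.0, -0.003]]
contact_force: [0.7, 0.3, -0.1]
grip_width: 0.933
```

Run:
```python
from h import *
s=manip.observe();print(s['tool_pos'],s['contact_force'],s['grip_width'])
D=snap('side','side6');crop('side6',330,200,480,380,4,'c2')
print(onz(D,330+228/4,200+603/4,.018))
snap('wrist','wrist6')
```

```text
[0.38367622 0.29495134 0.15771466] [ 0.70345219  0.28485451 -0.11624074] 0.9330753689103308
[0.37602291 0.32646943 0.018     ]
```

View pics/c2.png

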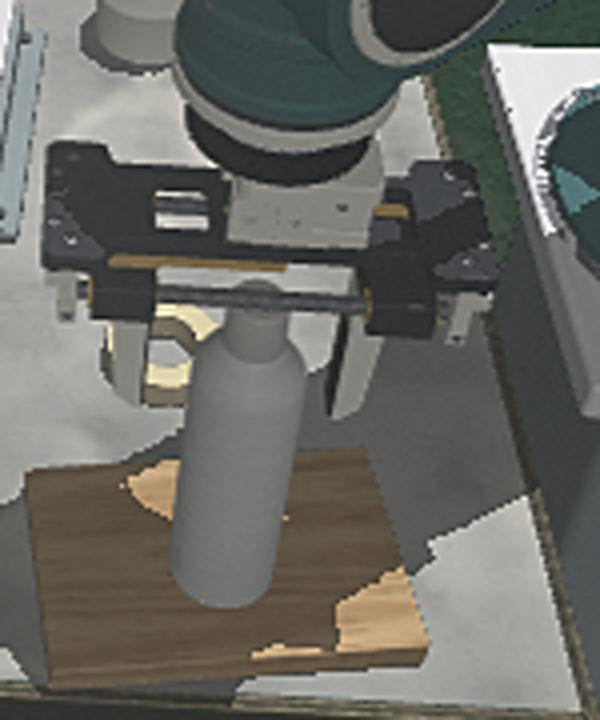

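View pics/wrist6.png

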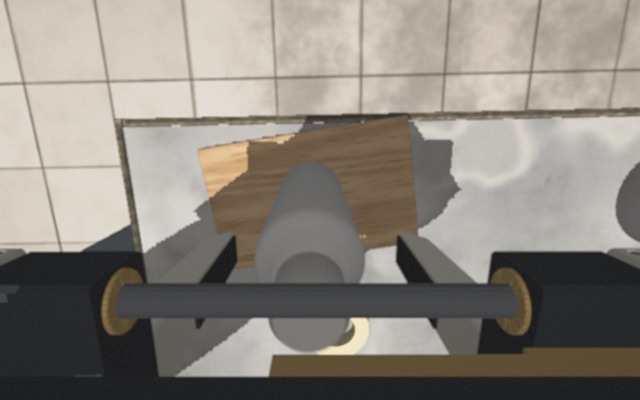

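Emit:
{"api": "step_arm", "payload": {"rows": [[0,-0.6,0,0,0,0],[0,-1,0,0,0,0],[0,-1,0,0,0,0],[0,-1,0,0,0,0],[0,-1,0,0,0,0],[0,-1,0,0,0,0],[0,-1,0,0,0,0],[0,-0.5,0,0,0,0]]}}

```text
time_s: 6.12
tool_pos: [0.3828, 0.2933, 0.3096]
tcp_rot: [[-0.02, -0.005, 1.0], [-1.0, 0.004, -0.02], [-0.004, -1.0, -0.005]]
contact_force: [-0.5, -0.1, 0.7]
grip_width: 0.95
```

Emit:
{"api": "step_arm", "payload": {"rows": [[0.6,0,0.3,0,0,0],[1,0,0.5,0,0,0],[1,0,0.5,0,0,0],[1,0,0.5,0,0,0],[1,0,0.5,0,0,0],[1,0,0.5,0,0,0],[1,0,0.5,0,0,0],[1,0,0.5,0,0,0],[1,0,0.5,0,0,0],[1,0,0.5,0,0,0],[1,0,0.5,0,0,0],[1,0,0.5,0,0,0],[1,0,0.5,0,0,0],[1,0,0.5,0,0,0],[1,0,0.5,0,0,0],[1,0,0.5,0,0,0],[1,0,0.4,0,0,0],[1,0,0.4,0,0,0],[1,0,0.3,0,0,0],[1,0,0,0,0,0]]}}

```text
time_s: 7.78
tool_pos: [0.5592, -0.1186, 0.3161]
tcp_rot: [[-0.014, 0.0, 1.0], [-1.0, 0.008, -0.014], [-0.008, -1.0, 0.0]]
contact_force: [-0.7, 0.3, 0.9]
grip_width: 0.95
```

Run:
```python
from h import *
for n in ['scene','side','wrist']: snap(n,n+'7')
s=manip.observe();print(s['tool_pos'],s['tcp_rot'].round(3),s['time_s'])
```

```text
[ 0.55857319 -0.11854278  0.31613238] [[-0.016  0.     1.   ]
 [-1.     0.008 -0.016]
 [-0.008 -1.    -0.   ]] 7.9333
```

View pics/wrist7.png

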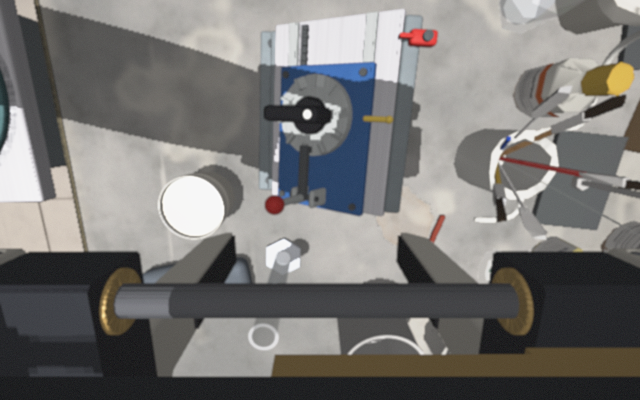

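View pics/side7.png

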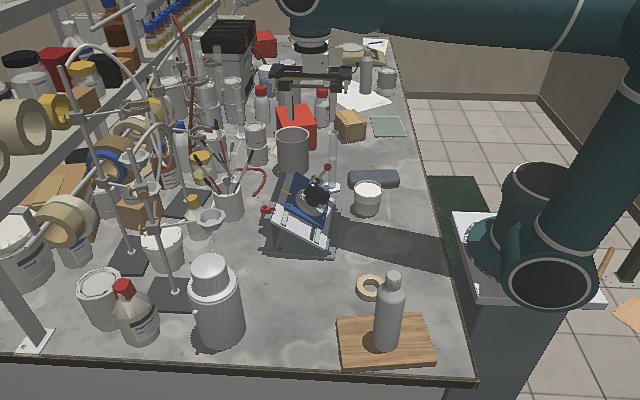

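The bottle stands on the board (388,350 in the side view). The bed is fully visible in the wrist view, with the knob at (306,115), the ball at (274,205), the pointer at (390,119) and the marker at (420,38). I enlarge it.

Run:
```python
from h import *
crop('wrist7',240,0,460,230,3.4,'c3');crop('side7',250,150,350,270,5.5,'c2');crop('scene7',290,160,380,250,6.5,'c1')
```

```text
(no output)
```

View pics/c3.png

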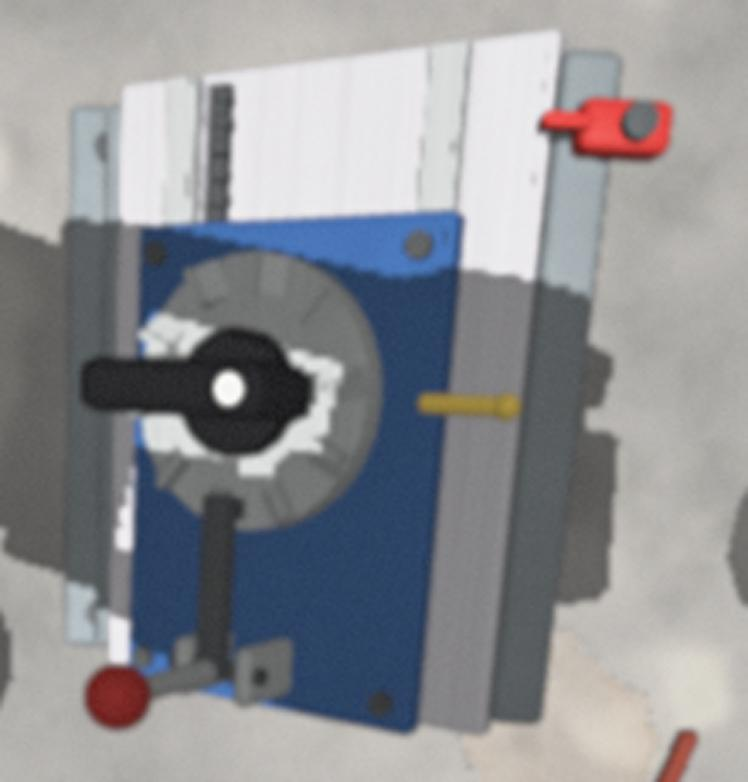

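View pics/c2.png

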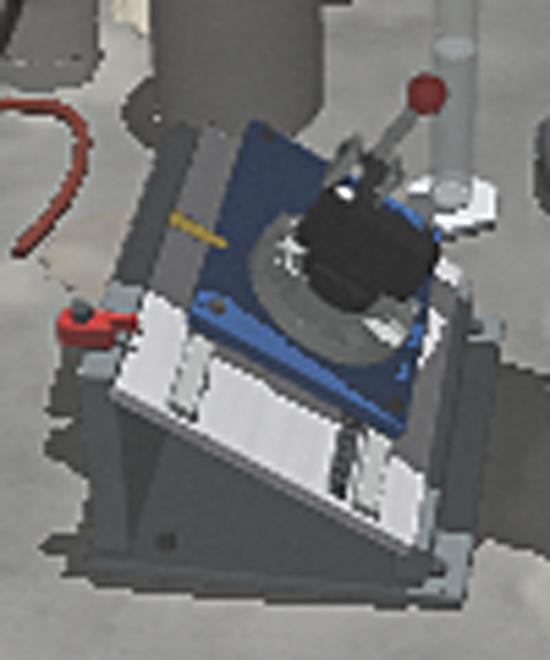

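View pics/c1.png

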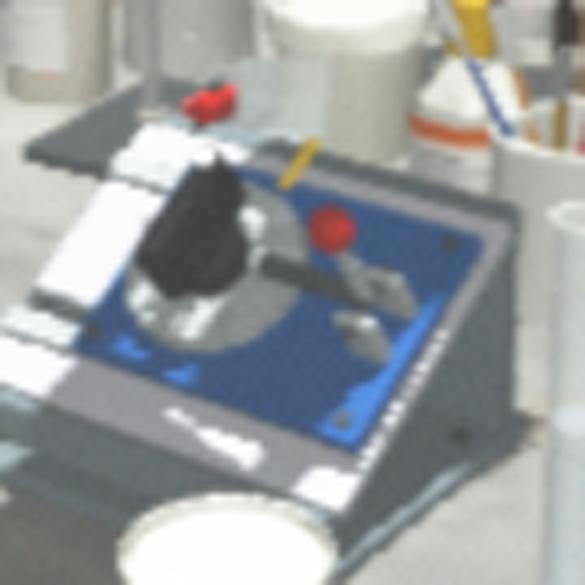

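```bash
cat > bed.py <<'E'
from h import *
from scipy.optimize import least_squares
from scipy.spatial.transform import Rotation as Ro
U=np.array([np.cos(.55),0,np.sin(.55)]);N=np.array([-np.sin(.55),0,np.cos(.55)]);Y=np.array([0,1.,0])
def pt(u,y,n): return np.array([0,0,.08])+U*u+Y*y+N*n
def w(p,X): 
    return Ro.from_euler('z',p[2]).apply(X)+np.array([p[0],p[1],0])
E
python3 - <<'E'
from bed import *
np.set_printoptions(precision=4,suppress=True)
S=load('scene7');D=load('side7');W=load('wrist7')
c1=lambda x,y:(S,290+x/6.5,160+y/6.5)
c2=lambda x,y:(D,250+x/5.5,150+y/5.5)
c3=lambda x,y:(W,240+x/3.4,y/3.4)
obs=[('ball',lambda k:pt(0,k-.088,.092),[c1(333,229),c2(427,94),c3(118,696)]),
('ctr',lambda k:pt(.058,k+.055,.017),[c3(462,213),c2(195,312)]),
('ctl',lambda k:pt(-.058,k+.055,.017),[c3(143,228),c2(403,420)]),
('cbr',lambda k:pt(.058,k-.105,.017),[c3(412,732),c2(255,122),c1(483,243)]),
('cbl',lambda k:pt(-.058,k-.105,.017),[c1(350,447)]),
('crest',lambda k:np.array([.09,.105,.122]),[c3(620,55)]),
('base1',lambda k:np.array([-.09,.105,.0]),[c2(462,607)]),
]
def res(p,full=False):
    r=[]
    for n,f,o in obs:
        for ob in o:
            e=proj(ob[0],w(p,f(p[3])))-np.array(ob[1:])
            r.append(e)
            if full: print(n,e)
    return np.concatenate(r)
s=least_squares(res,[.575,-.03,-.07,-.03],loss='soft_l1');print(s.x);res(s.x,True);p=s.x
np.save('p.npy',p)
R=Ro.from_euler('z',p[2]).as_matrix()
ib=lambda X:R.T@(X-np.array([p[0],p[1],0]))
print('ptr',ib(tri(c1(318,142),c2(173,217),c3(510,405))[0]),tri(c1(318,142),c2(173,217),c3(510,405)))
m=tri(c1(208,103),c2(88,328),c3(625,126));print('mk',m,ib(m[0]))
print('knob',w(p,pt(0,p[3],.065)),'top proj',[ (proj(W,w(p,pt(u,p[3],.077)))-[240,0])*3.4 for u in(-.032,0,.032)],[ (proj(W,w(p,pt(u,p[3],.041)))-[240,0])*3.4 for u in(-.032,.032)])
print('n',w(p,N)-[p[0],p[1],0],'u',R@U,'y',R@Y,'ball',w(p,pt(0,p[3]-.088,.092)))
E
```

```text
[ 0.5732 -0.0518 -0.078   0.0053]
ball [-0.0223 -0.6991]
ball [-0.5876 -0.9731]
ball [1.0686 0.3622]
ctr [-1.6422 -0.7435]
ctr [-0.5024 -0.8994]
ctl [-1.3927 -1.184 ]
ctl [0.5733 1.1096]
cbr [-2.0231  1.9319]
cbr [-0.0382 -1.7317]
cbr [-0.223  -1.5897]
cbl [ 0.2492 -0.4262]
crest [ 7.2247 -0.0678]
base1 [-0.3548 -1.672 ]
ptr [0.061  0.0057 0.1342] (array([ 0.6344, -0.0509,  0.1342]), [array([-0.501 ,  0.1643]), array([-0.1762, -0.1556]), array([0.4827, 1.0421])])
mk (array([0.6632, 0.027 , 0.1281]), [array([ 0.4428, -0.0887]), array([-0.2796,  0.0185]), array([-1.6423, -1.0353])]) [0.0836 0.0856 0.1281]
knob [ 0.5397 -0.0439  0.1354] top proj [array([ 77.6204, 382.5971]), array([164.6076, 386.8559]), array([260.9345, 391.5719])] [array([150.7526, 389.2521]), array([324.2628, 398.0466])]
n [-0.5211  0.0407  0.8525] u [ 0.8499 -0.0664  0.5227] y [0.0779 0.997  0.    ] ball [ 0.5188 -0.1305  0.1584]
```

Emit:
{"api": "step_arm", "payload": {"rows": [[-0.3,0.5,-0.5,0,0,0],[-0.5,0.8,-0.8,0,0,0],[-0.4,0.8,-0.6,0,0,0],[-0.1,0.5,-0.1,0,0,0],[0,0,0,0,0,0],[0,0,0,0,0,0],[0,0,0,0,0,0],[0,0,0,0,0,0],[0,0,0,0,0,0],[0,0,0,0,0,0],[0,0,0,0,0,0],[0,0,0,0,0,0]], "grip": -1}}

```text
time_s: 8.93
tool_pos: [0.5203, -0.0882, 0.267]
tcp_rot: [[-0.015, 0.005, 1.0], [-1.0, 0.008, -0.015], [-0.008, -1.0, 0.005]]
contact_force: [0.1, 0.4, -0.7]
grip_width: 0.14
```

Emit:
{"api": "step_arm", "payload": {"rows": [[0.2,0.8,0,0,0,0],[0,0.9,0,0,0,0],[0,0.9,0,0,0,0],[0,0.9,0,0,0,0],[0,0.9,0,0,0,0],[0,0.6,0,0,0,0],[0,0.3,0,0,0,0],[0,0,0,0,0,0]]}}

```text
time_s: 9.6
tool_pos: [0.522, -0.0924, 0.1585]
tcp_rot: [[-0.016, 0.008, 1.0], [-1.0, 0.007, -0.016], [-0.007, -1.0, 0.008]]
contact_force: [0.1, -0.0, -0.5]
grip_width: 0.005
```

Run:
```python
from h import *
for n in ['scene','side']: snap(n,n+'8')
s=manip.observe();print(s['tool_pos'],s['grip_width'],s['contact_force'])
crop('side8',250,100,370,250,5,'c2');crop('scene8',290,130,380,250,6,'c1')
```

```text
[ 0.52246421 -0.09247997  0.16012941] 0.0034795158011546794 [-0.13914694 -0.63255408 -1.05154548]
```

View pics/c2.png

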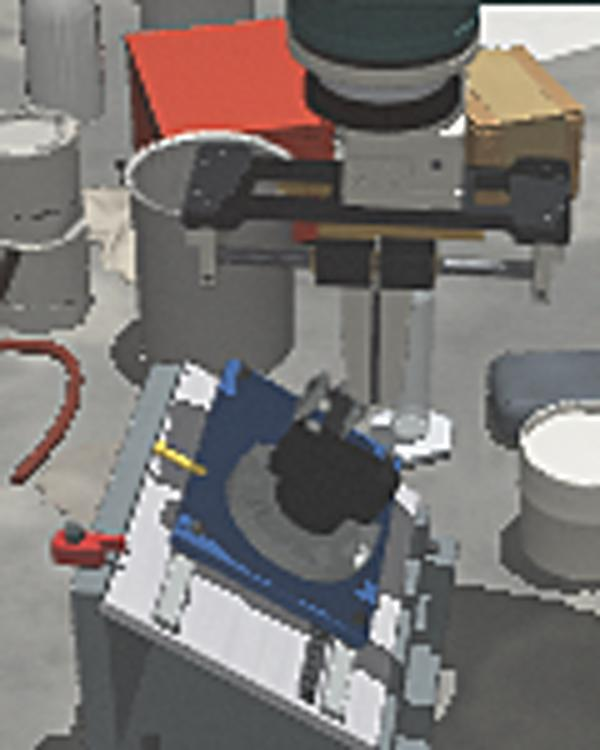

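View pics/c1.png

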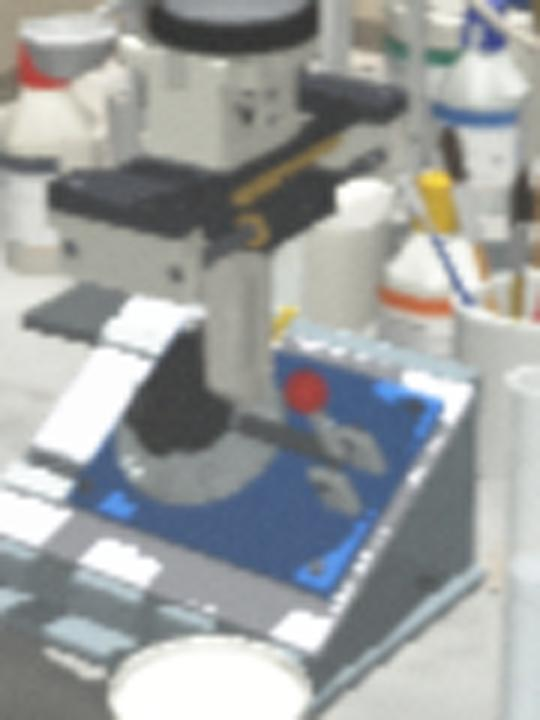

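Emit:
{"api": "step_arm", "payload": {"rows": [[0,0.4,0,0,0,0],[0.4,0,0,0,0,0],[0.5,0,0,0,0,0],[0.5,0,0,0,0,0],[0.5,0.05,0,0,0,0],[0.5,0.05,0,0,0,0],[0.5,0.05,0,0,0,0],[0.4,0,0,0,0,0],[0,0,0,0,0,0]]}}

```text
time_s: 10.45
tool_pos: [0.5227, -0.167, 0.1517]
tcp_rot: [[-0.016, 0.015, 1.0], [-1.0, 0.005, -0.016], [-0.005, -1.0, 0.015]]
contact_force: [-0.1, -0.0, -0.5]
grip_width: 0.002
```

Run:
```python
from h import *
for n in ['scene','side']: snap(n,n+'9')
s=manip.observe();print(s['tool_pos'],s['grip_width'],s['contact_force'])
crop('side9',250,100,370,250,5,'c2');crop('scene9',290,130,380,250,6,'c1')
```

```text
[ 0.52272446 -0.1657582   0.15166475] 0.003423829811021693 [-0.18457187 -0.18897107 -0.23382938]
```

View pics/c1.png

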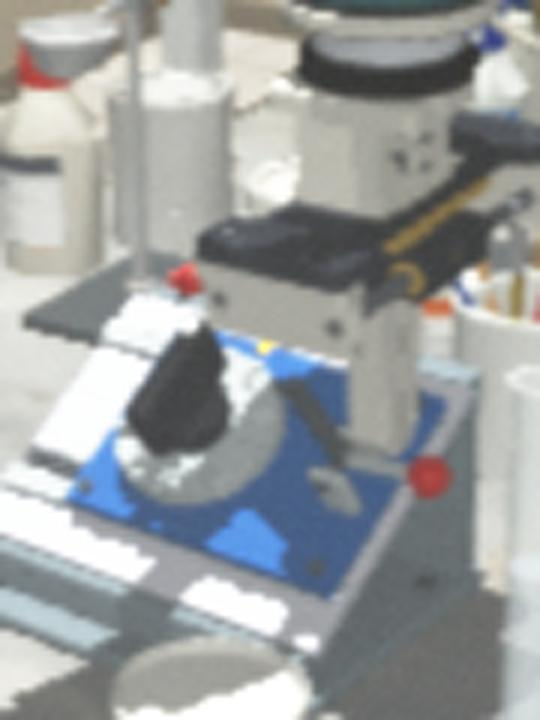

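Emit:
{"api": "step_arm", "payload": {"rows": [[0,-0.7,0,0,0,0],[0,-1,0,0,0,0],[0,-1,0,0,0,0],[0,-1,0,0,0,0],[0,-1,0,0,0,0],[0,-1,0,0,0,0],[0,-1,0,0,0,0],[-0.5,-0.5,0,0,0,0],[-0.5,0,0,0,0,0],[0,0,0,0,0,0]]}}

```text
time_s: 11.38
tool_pos: [0.5197, -0.1404, 0.3107]
tcp_rot: [[-0.012, 0.018, 1.0], [-1.0, 0.006, -0.012], [-0.006, -1.0, 0.018]]
contact_force: [-0.4, 0.2, -0.1]
grip_width: 0.006
```

Run:
```python
from bed import *
np.set_printoptions(precision=4,suppress=True)
for n in ['scene','side']: snap(n,n+'10')
s=manip.observe();print(s['time_s'],s['tool_pos'],s['joints'],s['grip_width'],s['contact_force'])
crop('side10',250,120,370,250,5,'c2');crop('scene10',290,150,380,250,6,'c1')
p=np.load('p.npy');S=load('scene10');D=load('side10')
for th in (.9,1.1,1.4):
    X=w(p,pt(0,p[3]-.088-.052*np.sin(th),.04+.052*np.cos(th)));print(th,(proj(S,X)-[290,150])*6,(proj(D,X)-[250,120])*5)
Rb=Ro.from_euler('z',p[2]).as_matrix();n=Rb@N;u=Rb@U;yb=Rb@Y
Rt=np.column_stack([-u,-n,-yb]);print(Rt)
print('rotvec units',Ro.from_matrix(s['tcp_rot'].T@Rt).as_rotvec()/.08)
print('pre',w(p,pt(0,p[3],.14)))
```

```text
11.4833 [ 0.5196 -0.1414  0.3097] [-0.3188 -0.2011  1.6255  0.0108  1.7031 -0.3053] 0.004646948566942576 [-0.8939 -0.6395  0.0436]
0.9 [395.6109 316.0831] [375.3905 214.6034]
1.1 [411.5852 330.5933] [368.4882 219.7209]
1.4 [429.6801 352.1188] [356.0436 232.526 ]
[[-0.8499  0.5211 -0.0779]
 [ 0.0664 -0.0407 -0.997 ]
 [-0.5227 -0.8525 -0.    ]]
rotvec units [ 5.5115 19.9002  5.0283]
pre [ 0.5006 -0.0408  0.1994]
```

View pics/c1.png

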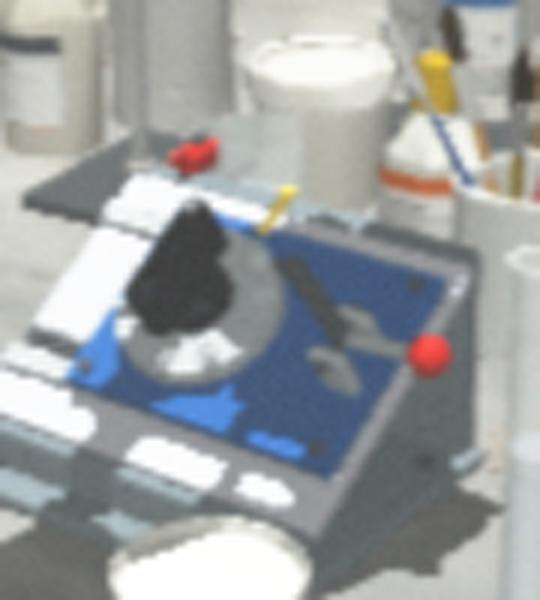

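View pics/c2.png

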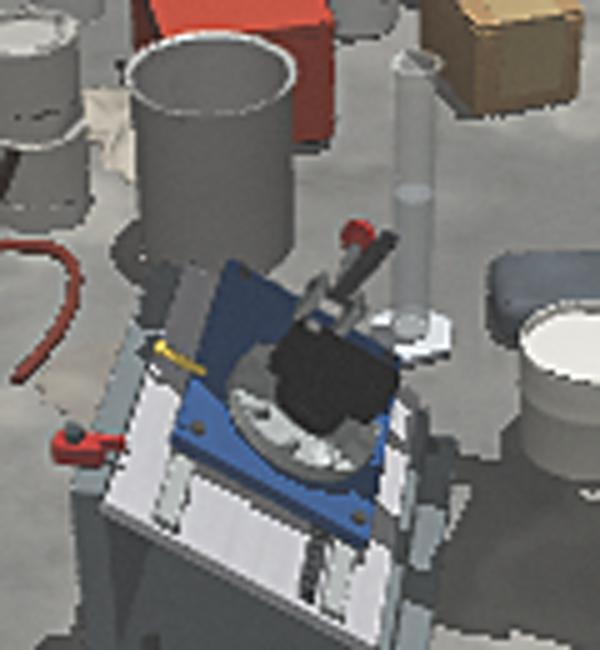

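Emit:
{"api": "step_arm", "payload": {"rows": [[0,0,0,0.27,1,0.25],[0,0,0,0.27,1,0.25],[0,0,0,0.27,1,0.25],[0,0,0,0.27,1,0.25],[0,0,0,0.27,1,0.25],[0,0,0,0.27,1,0.25],[0,0,0,0.27,1,0.25],[0,0,0,0.27,1,0.25],[0,0,0,0.27,1,0.25],[0,0,0,0.27,1,0.25],[0,0,0,0.27,1,0.25],[0,0,0,0.27,1,0.25],[0,0,0,0.27,1,0.25],[0,0,0,0.27,1,0.25],[0,0,0,0.27,1,0.25],[0,0,0,0.27,1,0.25],[0,0,0,0.27,1,0.25],[0,0,0,0.27,1,0.25],[0,0,0,0.27,1,0.25],[0,0,0,0,0,0]], "grip": -0.1}}

```text
time_s: 13.15
tool_pos: [0.5148, -0.14, 0.2777]
tcp_rot: [[-0.873, 0.482, -0.079], [0.078, -0.022, -0.997], [-0.482, -0.876, -0.019]]
contact_force: [-0.6, -0.2, -0.8]
grip_width: 0.45
```

```bash
cat > go.py <<'E'
from bed import *
np.set_printoptions(precision=3,suppress=True)
p=np.load('p.npy')
def delta(nn,q=0.,du=0.,dk=None):
    """units to reach TCP at n=nn on the axis, knob angle q"""
    s=manip.observe()
    Rb=Ro.from_euler('z',p[2]).as_matrix();n=Rb@N;u=Rb@U;yb=Rb@Y
    Rt=Ro.from_rotvec(n*q).as_matrix()@np.column_stack([-u,-n,-yb])
    T=w(p,pt(du,p[3]+.034*q if dk is None else p[3]+dk,nn))
    print('t',s['time_s'],'pos',s['tool_pos'],'j',s['joints'],'gw',s['grip_width'],'F',s['contact_force'])
    print('shift units',s['tcp_rot'].T@(T-s['tool_pos'])/.02,'rot units',Ro.from_matrix(s['tcp_rot'].T@Rt).as_rotvec()/.08)
E
python3 -c "
from go import *
delta(.14)"
```

```text
t 13.15 pos [ 0.515 -0.14   0.278] j [-0.406 -0.518  1.969  0.182  1.22   1.227] gw 0.45045663067110076 F [-0.62  -0.244 -0.766]
shift units [ 2.897  2.982 -4.816] rot units [ 0.195 -0.128  0.584]
```

Emit:
{"api": "step_arm", "payload": {"rows": [[0.5,0.3,-0.8,0.04,-0.02,0.1],[0.5,0.4,-0.8,0.04,-0.02,0.1],[0.5,0.5,-0.8,0.04,-0.02,0.1],[0.5,0.6,-0.8,0.04,-0.02,0.1],[0.5,0.6,-0.8,0.04,-0.02,0.1],[0.4,0.5,-0.8,0.0,0,0.1],[0,0,0,0,0,0]]}}

```text
time_s: 13.73
tool_pos: [0.4979, -0.0392, 0.1887]
tcp_rot: [[-0.856, 0.513, -0.063], [0.05, -0.038, -0.998], [-0.514, -0.858, 0.007]]
contact_force: [-0.9, -0.0, -0.5]
grip_width: 0.45
```

```bash
python3 -c "
from go import *
delta(.14);delta(.06)"
```

```text
t 13.7333 pos [ 0.498 -0.039  0.189] j [-0.153 -0.631  2.188  0.047  1.046  1.467] gw 0.44954779327262606 F [-0.942 -0.031 -0.549]
shift units [-0.395 -0.382  0.078] rot units [0.024 0.205 0.122]
t 13.7333 pos [ 0.498 -0.039  0.189] j [-0.153 -0.631  2.188  0.047  1.046  1.467] gw 0.44954779327262606 F [-0.942 -0.031 -0.549]
shift units [-0.434  3.618  0.086] rot units [0.024 0.205 0.122]
```

Emit:
{"api": "step_arm", "payload": {"rows": [[-0.4,0,0.1,0,0.2,0.1],[0,0,0,0,0,0]]}}

```text
time_s: 13.9
tool_pos: [0.5048, -0.0413, 0.1922]
tcp_rot: [[-0.852, 0.518, -0.072], [0.062, -0.037, -0.997], [-0.519, -0.855, -0.001]]
contact_force: [-0.2, -0.3, -0.7]
grip_width: 0.447
```

```bash
python3 -c "
from go import *
f=snap('wrist','wrist11');delta(.06)
print([proj(f,w(p,pt(a,p[3],.077))) for a in (-.032,0,.032)],proj(f,w(p,pt(.032,p[3],.041))))
"
```

```text
t 13.95 pos [ 0.504 -0.041  0.192] j [-0.158 -0.616  2.175  0.052  1.039  1.471] gw 0.4499708346236868 F [-1.435 -0.249  0.719]
shift units [-0.04   3.588 -0.006] rot units [0.04  0.06  0.057]
[array([316.425, 268.494]), array([316.694, 224.663]), array([316.983, 177.477])] [316.941 169.172]
```

View pics/wrist11.png

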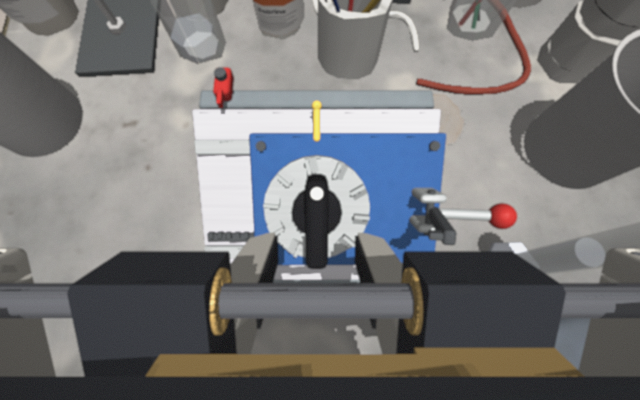

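Emit:
{"api": "step_arm", "payload": {"rows": [[0,0.6,0,0,0,0.05],[0,0.8,0,0,0,0],[0,0.8,0,0,0,0],[0,0.7,0,0,0,0],[0,0.4,0,0,0,0],[0,0,0,0,0,0]]}}

```text
time_s: 14.45
tool_pos: [0.543, -0.0502, 0.1393]
tcp_rot: [[-0.848, 0.524, -0.075], [0.063, -0.042, -0.997], [-0.526, -0.851, 0.002]]
contact_force: [-0.2, -1.0, -0.8]
grip_width: 0.451
```

```bash
python3 -c "
from go import *
delta(.06)
"
```

```text
t 14.45 pos [ 0.543 -0.05   0.139] j [-0.162 -0.478  2.179  0.056  0.89   1.461] gw 0.45085122707047626 F [-0.159 -0.988 -0.83 ]
shift units [ 0.264  0.318 -0.302] rot units [-0.009  0.043 -0.045]
```

Emit:
{"api": "step_arm", "payload": {"rows": [[0.26,0.3,-0.3,0,0,0],[0,0,0,0,0,0]]}}

```text
time_s: 14.62
tool_pos: [0.5424, -0.0449, 0.1318]
tcp_rot: [[-0.848, 0.524, -0.077], [0.064, -0.043, -0.997], [-0.526, -0.851, 0.003]]
contact_force: [0.7, -0.0, -0.5]
grip_width: 0.452
```

Emit:
{"api": "step_arm", "payload": {"rows": [[0,0,0,0,0,0],[0,0,0,0,0,0],[0,0,0,0,0,0],[0,0,0,0,0,0],[0,0,0,0,0,0],[0,0,0,0,0,0],[0,0,0,0,0,0]], "grip": -1, "newtons": 40}}

```text
time_s: 15.2
tool_pos: [0.5424, -0.0444, 0.1343]
tcp_rot: [[-0.847, 0.527, -0.076], [0.063, -0.042, -0.997], [-0.529, -0.849, 0.002]]
contact_force: [4.3, -0.9, -3.4]
grip_width: 0.168
```

```bash
python3 -c "
from go import *
delta(.06)
"
```

```text
t 15.2 pos [ 0.542 -0.044  0.134] j [-0.147 -0.48   2.189  0.047  0.877  1.479] gw 0.16788722169776557 F [ 4.265 -0.926 -3.387]
shift units [ 0.088  0.132 -0.014] rot units [-0.012  0.034 -0.086]
```

Emit:
{"api": "step_arm", "payload": {"rows": [[0,0,-0.136,0,-1,0],[-0.016,0,-0.135,0,-1,0],[-0.027,0,-0.133,0,-1,0],[-0.038,0,-0.131,0,-1,0]]}}

```text
time_s: 15.53
tool_pos: [0.5432, -0.0324, 0.1343]
tcp_rot: [[-0.826, 0.526, 0.201], [-0.26, -0.039, -0.965], [-0.5, -0.849, 0.17]]
contact_force: [-1.5, 3.9, -0.3]
grip_width: 0.168
```

```bash
cat >> go.py <<'E'
def st():
    s=manip.observe();Rb=Ro.from_euler('z',p[2]).as_matrix()
    x=Rb.T@s['tcp_rot'][:,0]; q=np.arctan2(-x[1],-x[0]*U[0]-x[2]*U[2])
    b=Rb.T@(s['tool_pos']-np.array([p[0],p[1],0]))-np.array([0,0,.08])
    print('q',q,'34q',.034*q,'tcp dy',b[1]-p[3],'u',b@U,'n',b@N,'wt',s['wrist_torque'])
    Rt=Ro.from_rotvec(Rb@N*q).as_matrix()@np.column_stack([-Rb@U,-Rb@N,-Rb@Y])
    print('tilt err',Ro.from_matrix(s['tcp_rot'].T@Rt).as_rotvec()/.08,'gw',s['grip_width'],'F',s['contact_force'])
    print('j',s['joints'])
E
python3 -c "
from go import *
st()
"
```

```text
q 0.3297618109075885 34q 0.01121190157085801 tcp dy 0.01175038562116491 u 0.0015888359231725421 n 0.06267010958366037 wt [0.947 0.517 0.175]
tilt err [-0.004 -0.    -0.079] gw 0.16786181462919939 F [-1.49   3.883 -0.342]
j [-0.119 -0.479  2.189  0.03   0.877  1.187]
```

Emit:
{"api": "step_arm", "payload": {"rows": [[-0.049,0,-0.127,0,-1,0],[-0.059,0,-0.122,0,-1,0],[-0.069,0,-0.117,0,-1,0],[-0.078,0,-0.111,0,-1,0],[-0.087,0,-0.105,0,-1,0],[-0.095,0,-0.098,0,-1,0],[-0.102,0,-0.09,0,-1,0],[-0.109,0,-0.081,0,-1,0],[-0.115,0,-0.072,0,-1,0],[-0.121,0,-0.063,0,-1,0]]}}

```text
time_s: 16.37
tool_pos: [0.5438, -0.0015, 0.1333]
tcp_rot: [[-0.401, 0.522, 0.753], [-0.891, -0.034, -0.452], [-0.21, -0.852, 0.479]]
contact_force: [-2.5, 1.4, -1.3]
grip_width: 0.172
```

```bash
python3 -c "
from go import *
st()
"
```

```text
q 1.1681576455036013 34q 0.03971735994712245 tcp dy 0.04261357379997521 u -0.00044637506523804646 n 0.06274430642174353 wt [ 0.344  0.404 -0.028]
tilt err [ 0.03   0.    -0.083] gw 0.17195955859326778 F [-2.475  1.353 -1.252]
j [-0.044 -0.475  2.186 -0.014  0.88   0.441]
```

Emit:
{"api": "step_arm", "payload": {"rows": [[-0.115,0,-0.043,0,-1,0],[-0.118,0,-0.034,0,-1,0],[-0.12,0,-0.024,0,-1,0],[-0.122,0,-0.014,0,-1,0],[-0.122,0,-0.005,0,-1,0],[-0.122,0,0.005,0,-1,0],[-0.122,0,0.015,0,-1,0],[-0.12,0,0.024,0,-1,0],[-0.118,0,0.034,0,-1,0],[-0.115,0,0.043,0,-1,0],[-0.111,0,0.052,0,-1,0],[-0.107,0,0.061,0,-1,0]]}}

```text
time_s: 17.37
tool_pos: [0.5433, 0.0325, 0.1315]
tcp_rot: [[0.426, 0.515, 0.743], [-0.859, -0.027, 0.511], [0.283, -0.857, 0.431]]
contact_force: [-2.4, 2.1, -1.1]
grip_width: 0.17
```

```bash
python3 -c "
from go import *
st()
for n in ['scene','side','wrist']: snap(n,n+'12')
crop('side12',230,120,370,260,5,'c2')
"
```

```text
q 2.174412102459267 34q 0.07393001148361508 tcp dy 0.07644932752059468 u -0.004087927622290651 n 0.06287386264397384 wt [ 0.192  0.186 -0.175]
tilt err [-0.012 -0.    -0.195] gw 0.1702428628615751 F [-2.425  2.144 -1.061]
j [ 0.037 -0.465  2.18  -0.059  0.887 -0.467]
```

View pics/c2.png

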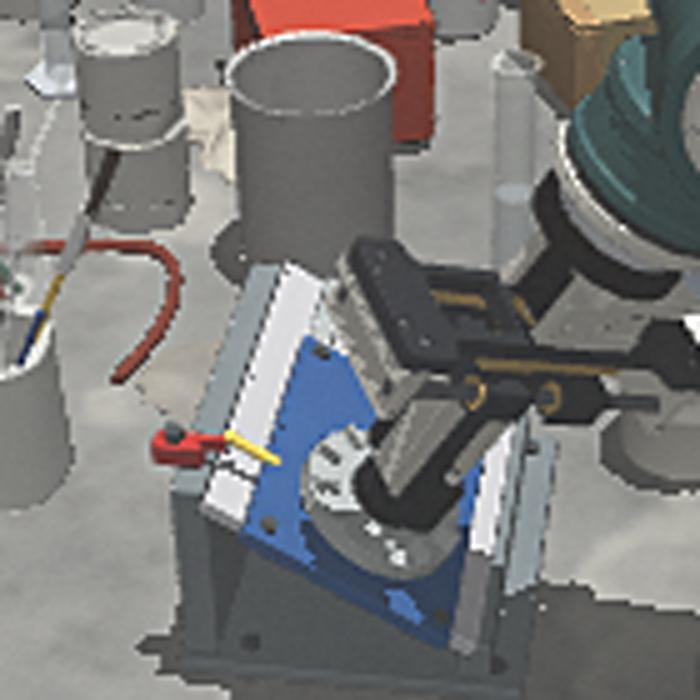

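View pics/wrist12.png

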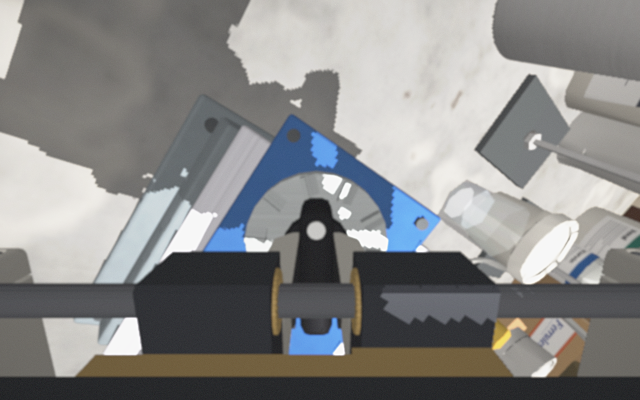

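```bash
python3 -c "
from go import *
crop('scene12',290,140,380,230,8,'c1');crop('side12',255,195,305,235,16,'c2')
"
```

```text
(no output)
```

View pics/c1.png

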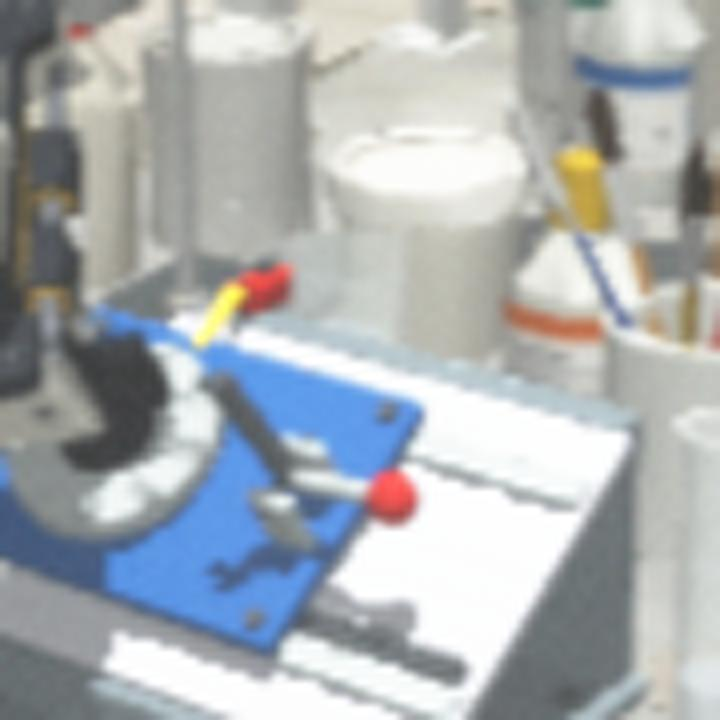

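View pics/c2.png

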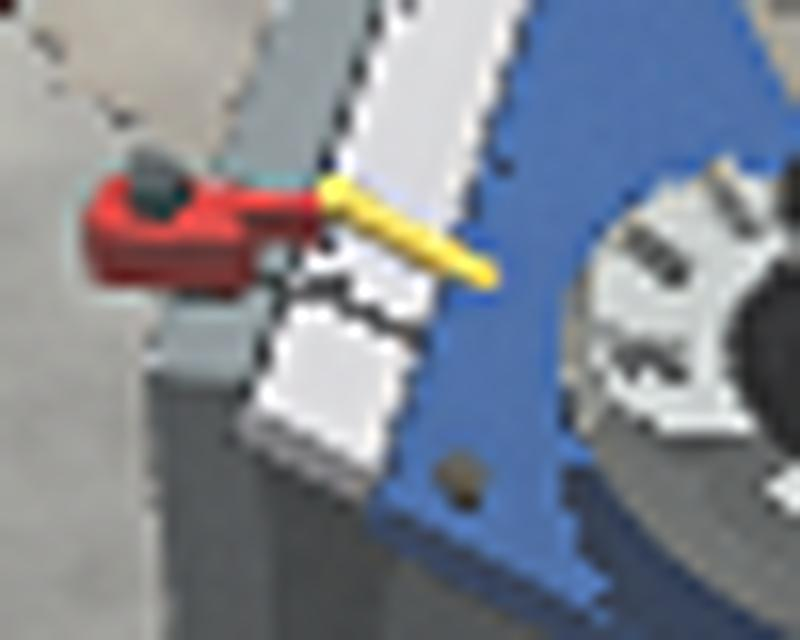

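```bash
python3 -c "
from go import *
S=load('scene12');D=load('side12');R=Ro.from_euler('z',p[2]).as_matrix()
ib=lambda X:R.T@(X-np.array([p[0],p[1],0]))
c1=lambda x,y:(S,290+x/8-.0,140+y/8);c2=lambda x,y:(D,255+x/16,195+y/16)
for nm,a,b in [('tip',c1(235,290),c2(335,195)),('mtip',c1(243,298),c2(318,210)),('mbody',c1(268,287),c2(165,235))]:
    X,e=tri(a,b);print(nm,ib(X),e)
for yy in (.080,.083,.086,.089): # pointer tip on model line
    X=w(p,np.array([.061,yy,.134])); print(yy,(proj(D,X)-[255,195])*16,(proj(S,X)-[290,140])*8)
"
```

```text
tip [0.059 0.08  0.135] [array([-0.25,  0.27]), array([-0.284, -0.377])]
mtip [0.063 0.078 0.131] [array([-0.262,  0.283]), array([-0.297, -0.395])]
mbody [0.086 0.084 0.127] [array([-0.155,  0.17 ]), array([-0.178, -0.241])]
0.08 [320.425 194.822] [235.007 293.311]
0.083 [316.153 207.018] [229.083 291.633]
0.086 [311.861 219.27 ] [223.177 289.959]
0.089 [307.549 231.579] [217.287 288.29 ]
```

```bash
python3 -c "
from go import *
crop('wrist11',190,60,350,150,5,'c3')
"
```

```text
(no output)
```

View pics/c3.png

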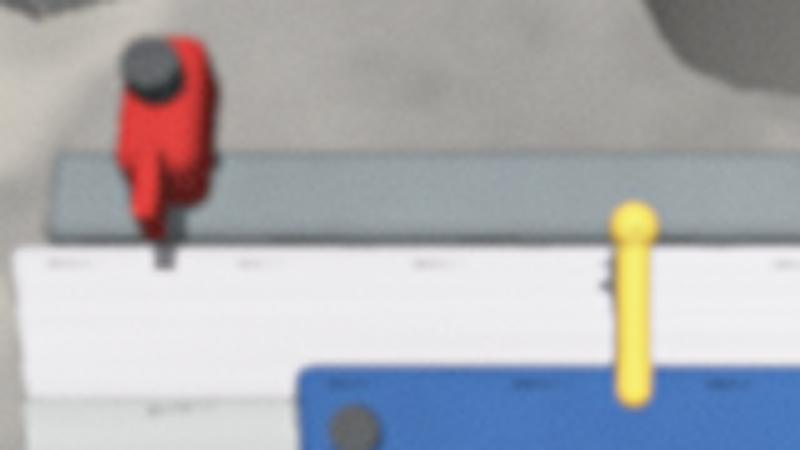

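```bash
python3 -c "
from go import *
R=Ro.from_euler('z',p[2]).as_matrix()
ib=lambda X:R.T@(X-np.array([p[0],p[1],0]))
W=load('wrist11');V=load('wrist7')
f=lambda x,y,z:ib(onz(W,190+x/5,60+y/5,z));g=lambda x,y,z:ib(onz(V,240+x/3.4,y/3.4,z))
print('ptr',f(634,222,.134),g(510,405,.134))
for z in(.128,.131,.134):print(z,'tip',f(150,215,z),g(545,121,z),'top',f(155,110,z),g(622,125,z))
print('screw',f(152,68,.136),g(641,120,.136),tri((W,190+152/5,60+68/5),(V,240+641/3.4,120/3.4)),'tiptri',ib(tri((W,190+150/5,60+225/5),(V,240+545/3.4,121/3.4))[0]))
X=tri((W,190+152/5,60+68/5),(V,240+641/3.4,120/3.4))[0];print(ib(X))
print('endedge crest',f(53,240,.122),f(50,152,.122))
"
```

```text
ptr [0.061 0.006 0.134] [0.06  0.007 0.134]
0.128 tip [0.065 0.085 0.128] [0.063 0.085 0.128] top [0.086 0.086 0.128] [0.084 0.085 0.128]
0.131 tip [0.063 0.084 0.131] [0.062 0.084 0.131] top [0.083 0.085 0.131] [0.084 0.084 0.131]
0.134 tip [0.061 0.083 0.134] [0.061 0.083 0.134] top [0.081 0.084 0.134] [0.083 0.083 0.134]
screw [0.088 0.084 0.136] [0.087 0.085 0.136] (array([0.666, 0.025, 0.137]), [array([-0.147,  0.003]), array([-0.003,  0.137])]) tiptri [0.062 0.084 0.13 ]
[0.087 0.084 0.137]
endedge crest [0.065 0.103 0.122] [0.082 0.105 0.122]
```

Emit:
{"api": "step_arm", "payload": {"rows": [[-0.1,0,0.07,0,-0.9,0],[-0.05,0,0.04,0,-0.5,0],[0,0,0,0,0,0]]}}

```text
time_s: 17.77
tool_pos: [0.5432, 0.0359, 0.1313]
tcp_rot: [[0.499, 0.514, 0.697], [-0.803, -0.027, 0.595], [0.325, -0.857, 0.4]]
contact_force: [-0.1, 3.7, -2.6]
grip_width: 0.171
```

```bash
python3 -c "
from go import *
st()
for n in ['scene','side']: snap(n,n+'13')
crop('scene13',290,140,380,230,8,'c1');crop('side13',255,195,305,235,16,'c2')
"
```

```text
q 2.2749789444293698 34q 0.07734928411059858 tcp dy 0.0797612805163664 u -0.004460685384296878 n 0.06286273574956731 wt [0.311 0.029 0.167]
tilt err [-0.02  -0.    -0.197] gw 0.17097305391554404 F [-0.129  3.715 -2.588]
j [ 0.046 -0.463  2.18  -0.065  0.887 -0.557]
```

View pics/c1.png

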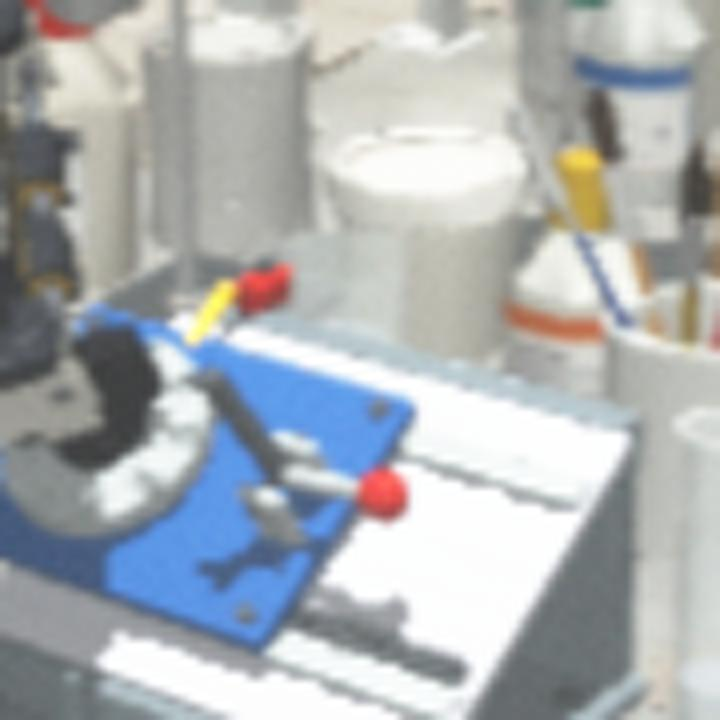

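View pics/c2.png

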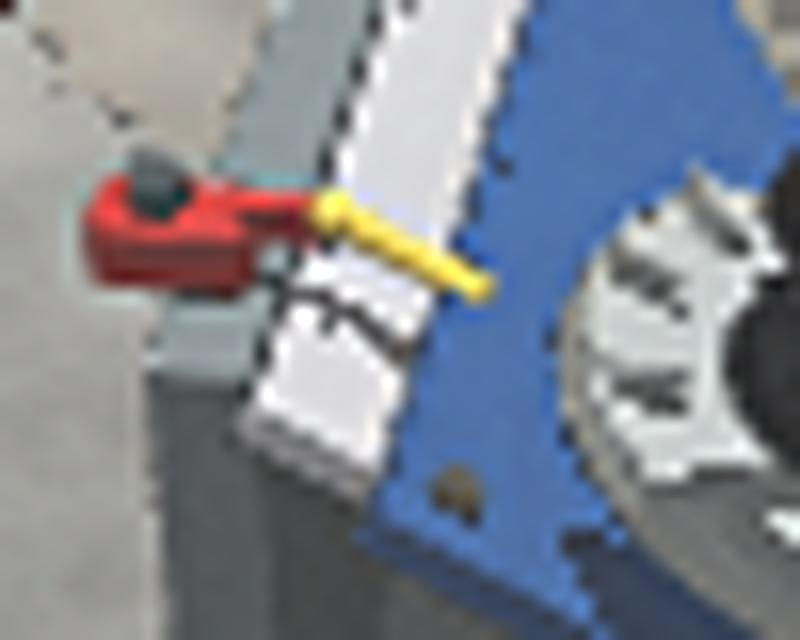

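Emit:
{"api": "step_arm", "payload": {"rows": [[0,0,0,0,0,0],[0,0,0,0,0,0],[0,0,0,0,0,0],[0,0,0,0,0,0],[0,0,0,0,0,0],[0,0,0,0,0,0]], "grip": -0.1}}

```text
time_s: 18.37
tool_pos: [0.5439, 0.0347, 0.1324]
tcp_rot: [[0.491, 0.516, 0.702], [-0.809, -0.028, 0.587], [0.323, -0.856, 0.404]]
contact_force: [-0.0, -0.5, -0.3]
grip_width: 0.448
```

Emit:
{"api": "step_arm", "payload": {"rows": [[0,-0.5,0,0,0,0],[0,-0.8,0,0,0,0],[0,-1,0,0,0,0],[0,-1,0,0,0,0],[0,-1,0,0,0,0],[0,-0.8,0,0,0,0],[0,0,0,0,0,0]]}}

```text
time_s: 18.95
tool_pos: [0.4866, 0.0376, 0.2259]
tcp_rot: [[0.491, 0.515, 0.703], [-0.81, -0.029, 0.586], [0.322, -0.857, 0.403]]
contact_force: [-0.2, 0.0, 0.9]
grip_width: 0.45
```

```bash
python3 -c "
from go import *
st()
for n in ['scene','side','wrist']: snap(n,n+'14')
crop('scene14',290,140,380,230,8,'c1');crop('side14',255,195,305,235,16,'c2')
s=manip.observe();print(s['tool_pos'],s['tcp_rot'])
"
```

```text
q 2.264050398609991 34q 0.07697771355273969 tcp dy 0.07708399520593516 u -0.003279561274081008 n 0.1731246413250726 wt [ 0.046  0.188 -0.052]
tilt err [-0.011 -0.    -0.179] gw 0.44991823222652255 F [-0.213  0.045  0.858]
j [ 0.06  -0.668  2.149 -0.066  1.123 -0.546]
[0.487 0.037 0.222] [[ 0.492  0.511  0.705]
 [-0.81  -0.029  0.586]
 [ 0.32  -0.859  0.399]]
```

View pics/c1.png

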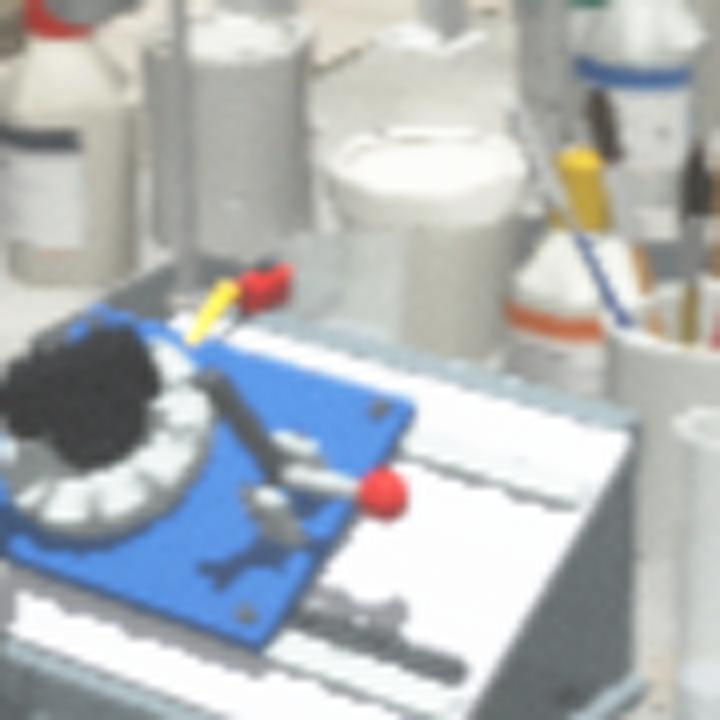

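View pics/c2.png

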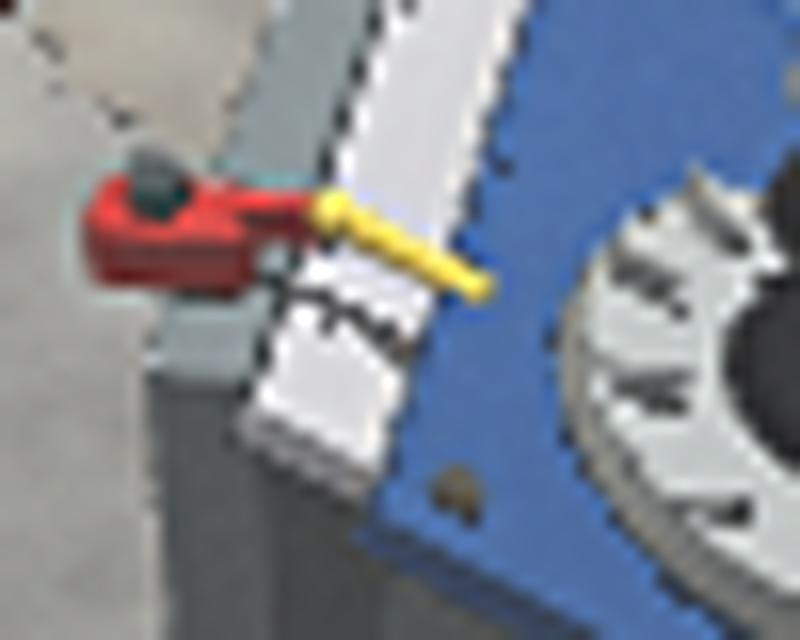

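```bash
python3 -c "
from go import *
f=load('wrist11')
for uu in (-.01,0,.01):
  print(uu,proj(f,w(p,pt(uu,p[3]-.078,.096))),proj(f,w(p,pt(uu,p[3]-.088,.04))))
crop('wrist11',380,170,540,260,5,'c3')
delta(.172,np.pi/2,dk=.077-.10)
"
```

```text
-0.01 [442.273 250.349] [428.262 222.587]
0 [443.949 235.148] [429.44  210.376]
0.01 [445.669 219.561] [430.642 197.921]
t 19.1 pos [0.487 0.037 0.222] j [ 0.06  -0.663  2.152 -0.066  1.119 -0.546] gw 0.4493850471592634 F [-0.128  0.202  0.145]
shift units [ 4.007 -0.198 -2.999] rot units [ 0.107  8.668 -0.187]
```

View pics/c3.png

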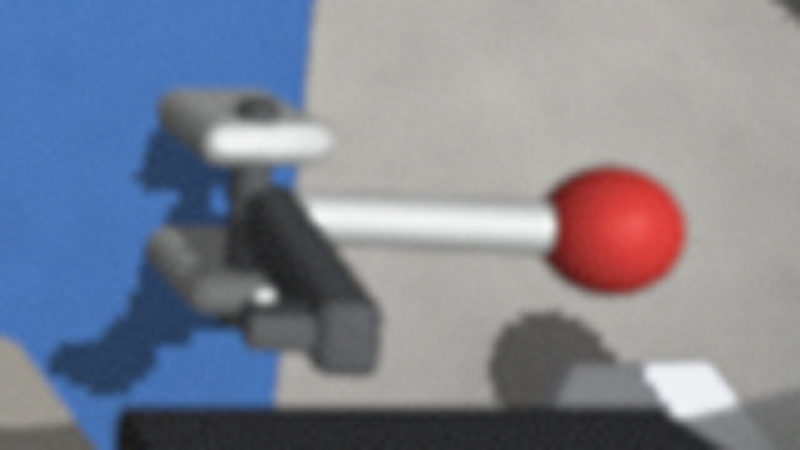

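Emit:
{"api": "step_arm", "payload": {"rows": [[0,-0.1,0,0,0.96,0],[0,-0.1,0,0,0.96,0],[0,-0.1,0,0,0.96,0],[0,-0.1,0,0,0.96,0],[0,0,0,0,0.96,0],[0,0,0,0,0.96,0],[0,0,0,0,0.96,0],[0,0,0,0,0.96,0],[0,0,0,0,0.96,0],[0,0,0,0,0,0]], "grip": -1}}

```text
time_s: 19.93
tool_pos: [0.483, 0.037, 0.2125]
tcp_rot: [[-0.101, 0.492, 0.865], [-0.995, -0.031, -0.098], [-0.022, -0.87, 0.493]]
contact_force: [0.8, 0.8, 0.4]
grip_width: 0.006
```

```bash
python3 -c "
from go import *
delta(.15,np.pi/2,dk=.077-.103)
"
```

```text
t 19.9333 pos [0.483 0.037 0.213] j [ 0.059 -0.659  2.159 -0.066  1.129  0.179] gw 0.005595733735088484 F [0.819 0.818 0.447]
shift units [5.094 0.617 0.844] rot units [ 0.43  -0.385 -0.092]
```

Emit:
{"api": "step_arm", "payload": {"rows": [[0.6,0,0.15,0.1,-0.1,0],[0.9,0,0.15,0.1,-0.1,0],[0.9,0,0.15,0.1,-0.1,0],[0.9,0,0.15,0.1,-0.1,0],[0.9,0,0.15,0,0,0],[0.7,0,0.1,0,0,0],[0.2,0,0,0,0,0],[0,0,0,0,0,0]]}}

```text
time_s: 20.6
tool_pos: [0.4898, -0.0698, 0.2108]
tcp_rot: [[-0.052, 0.51, 0.858], [-0.999, -0.031, -0.042], [0.005, -0.859, 0.511]]
contact_force: [0.3, 0.5, -0.1]
grip_width: 0.006
```

```bash
python3 -c "
from go import *
delta(.092,np.pi/2,dk=.077-.103)
"
```

```text
t 20.6 pos [ 0.49  -0.07   0.211] j [-0.249 -0.646  2.16   0.107  1.101 -0.221] gw 0.005646206914465695 F [ 0.324  0.481 -0.066]
shift units [-0.159  3.11   0.113] rot units [ 0.167  0.31  -0.11 ]
```

Emit:
{"api": "step_arm", "payload": {"rows": [[-0.15,0.5,0.1,0.1,0.3,-0.1],[0,0.8,0,0,0,0],[0,0.8,0,0,0,0],[0,0.6,0,0,0,0],[0,0.2,0,0,0,0],[0,0,0,0,0,0]]}}

```text
time_s: 21.1
tool_pos: [0.5225, -0.0656, 0.1576]
tcp_rot: [[-0.071, 0.514, 0.855], [-0.997, -0.039, -0.059], [0.002, -0.857, 0.516]]
contact_force: [-0.2, 0.3, 0.1]
grip_width: 0.006
```

```bash
python3 -c "
from go import *
delta(.092,np.pi/2,dk=.077-.103)
for n in ['scene','side']: snap(n,n+'15')
crop('scene15',290,120,390,230,7,'c1');crop('side15',230,120,350,230,6,'c2')
"
```

```text
t 21.1 pos [ 0.522 -0.066  0.158] j [-0.212 -0.537  2.183  0.086  0.959 -0.172] gw 0.005909916022372319 F [-0.191  0.317  0.127]
shift units [ 0.15  -0.002  0.081] rot units [ 0.101  0.092 -0.021]
```

View pics/c1.png

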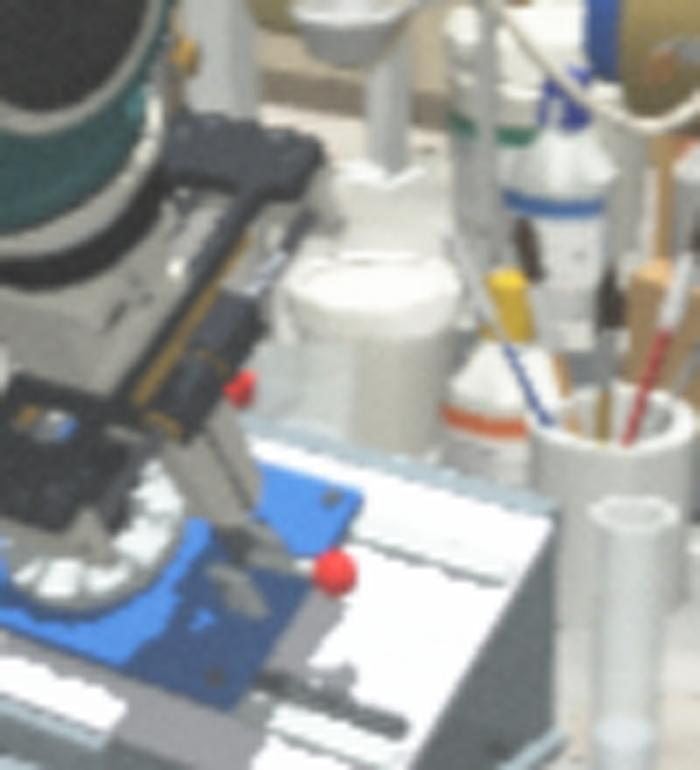

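View pics/c2.png

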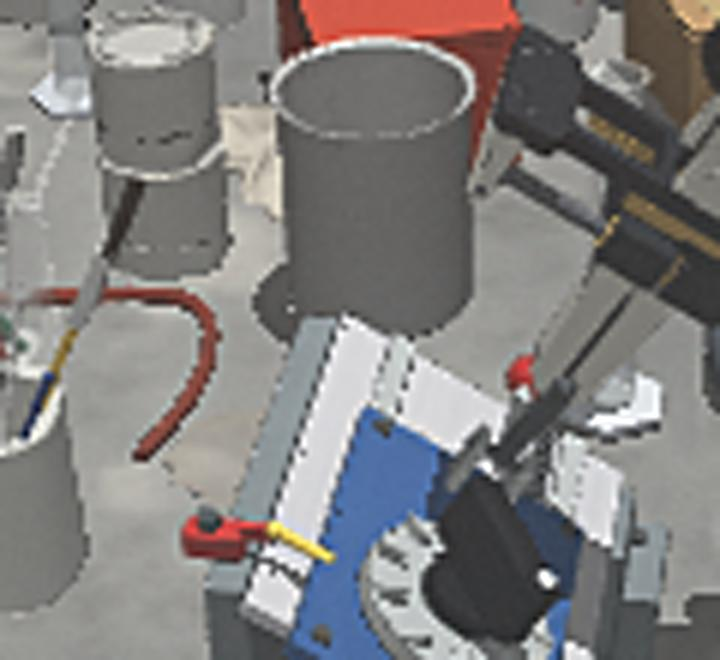

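Emit:
{"api": "step_arm", "payload": {"rows": [[-0.3,0,0,0,0,0],[-0.35,0,0,0,0,0],[-0.35,0,0,0,0,0],[-0.35,0,0,0,0,0],[-0.35,0,0,0,0,0],[-0.2,0,0,0,0,0],[0,0,0,0,0,0]]}}

```text
time_s: 21.78
tool_pos: [0.5254, -0.0232, 0.1634]
tcp_rot: [[-0.071, 0.521, 0.851], [-0.997, -0.039, -0.059], [0.003, -0.853, 0.522]]
contact_force: [-0.2, 0.2, 1.0]
grip_width: 0.007
```

```bash
python3 -c "
from go import *
delta(.092,np.pi/2,dk=.077-.0575)
for n in ['scene','side']: snap(n,n+'16')
crop('scene16',290,120,390,230,7,'c1');crop('side16',230,120,350,230,6,'c2')
"
```

```text
t 21.7833 pos [ 0.525 -0.023  0.163] j [-0.099 -0.547  2.182  0.015  0.957 -0.035] gw 0.007081203141559892 F [-0.237  0.227  1.029]
shift units [ 0.001  0.257 -0.057] rot units [ 0.004  0.097 -0.016]
```

View pics/c1.png

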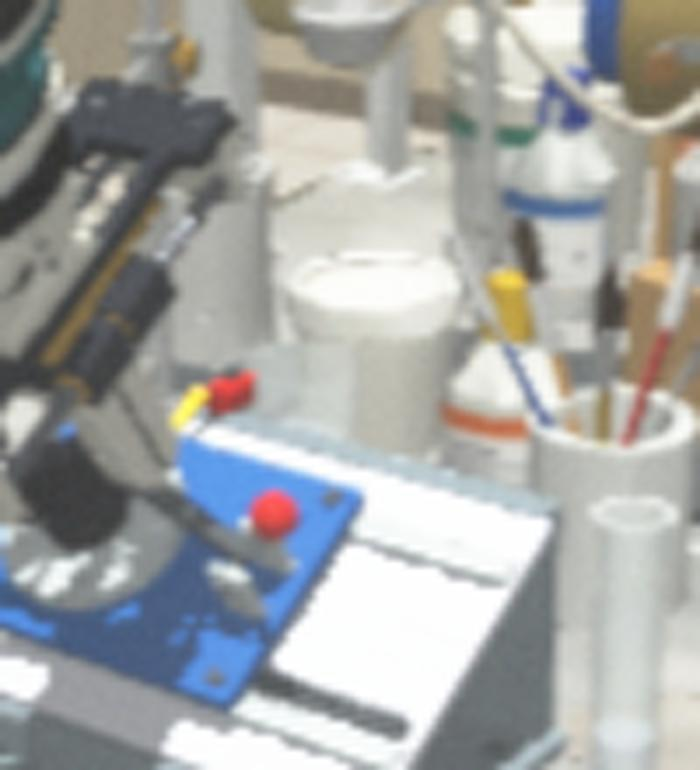

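View pics/c2.png

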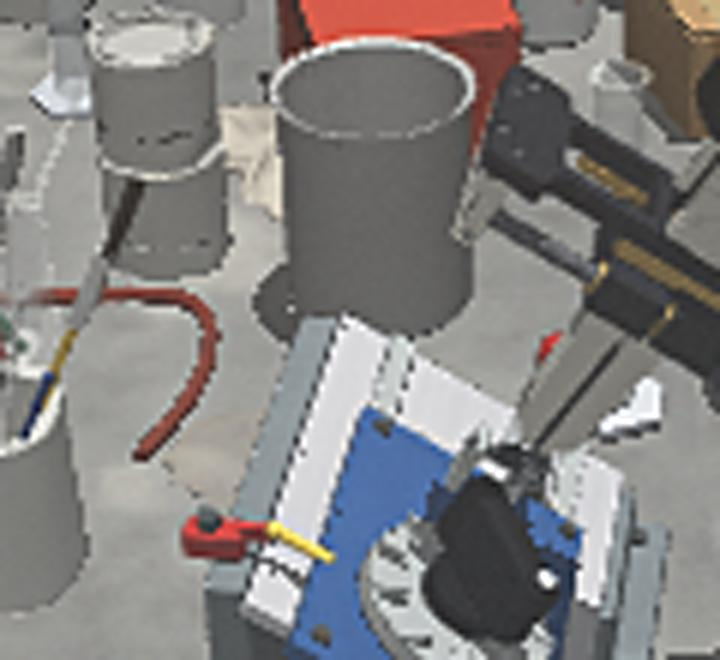

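```bash
python3 -c "
from go import *
S=snap('scene','scene17')
crop('scene17',290,120,390,230,7,'c1')
for th in (0,.1,.2,.4,.6,.8): print(th,(proj(S,w(p,pt(0,p[3]+.077-.088-.052*np.sin(th),.04+.052*np.cos(th))))-[290,120])*7)
"
```

```text
0 [201.678 473.877]
0.1 [212.06  477.367]
0.2 [222.84  481.621]
0.4 [245.113 492.243]
0.6 [267.503 505.29 ]
0.8 [288.995 520.182]
```

View pics/c1.png

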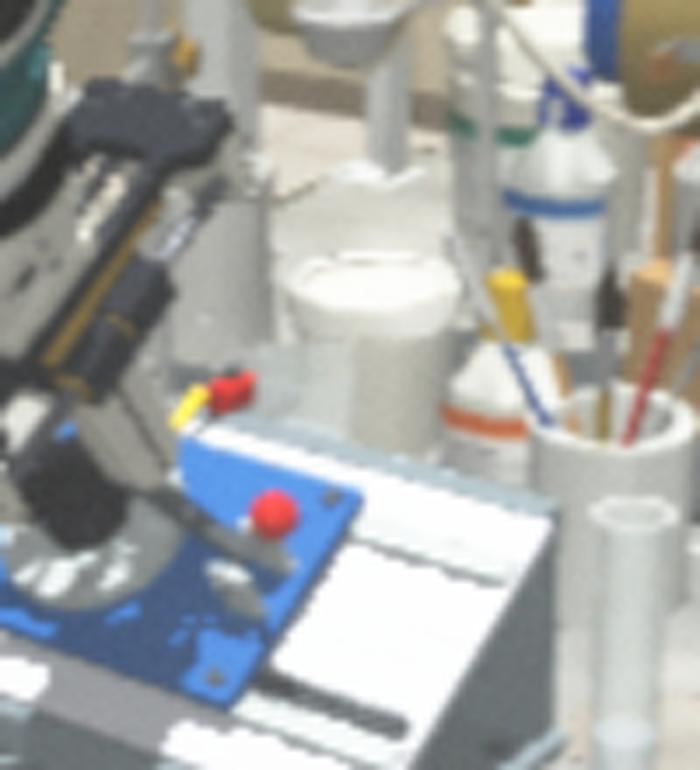

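Emit:
{"api": "step_arm", "payload": {"rows": [[-0.25,0,0,0,0,0],[-0.25,0,0,0,0,0],[0,0,0,0,0,0],[0,0,0,0,0,0],[0,0,0,0,0,0]]}}

```text
time_s: 22.35
tool_pos: [0.5261, -0.014, 0.163]
tcp_rot: [[-0.073, 0.52, 0.851], [-0.997, -0.041, -0.061], [0.003, -0.853, 0.522]]
contact_force: [-0.7, -0.4, 1.1]
grip_width: 0.007
```

```bash
python3 -c "
from go import *
delta(.092,np.pi/2,dk=.077-.0475)
S=snap('scene','scene18')
crop('scene18',290,120,390,230,7,'c1')
"
```

```text
t 22.35 pos [ 0.526 -0.014  0.163] j [-0.074 -0.545  2.181 -0.003  0.957 -0.001] gw 0.007329410749130901 F [-0.66  -0.424  1.08 ]
shift units [-0.039  0.243 -0.045] rot units [0.012 0.074 0.   ]
```

View pics/c1.png

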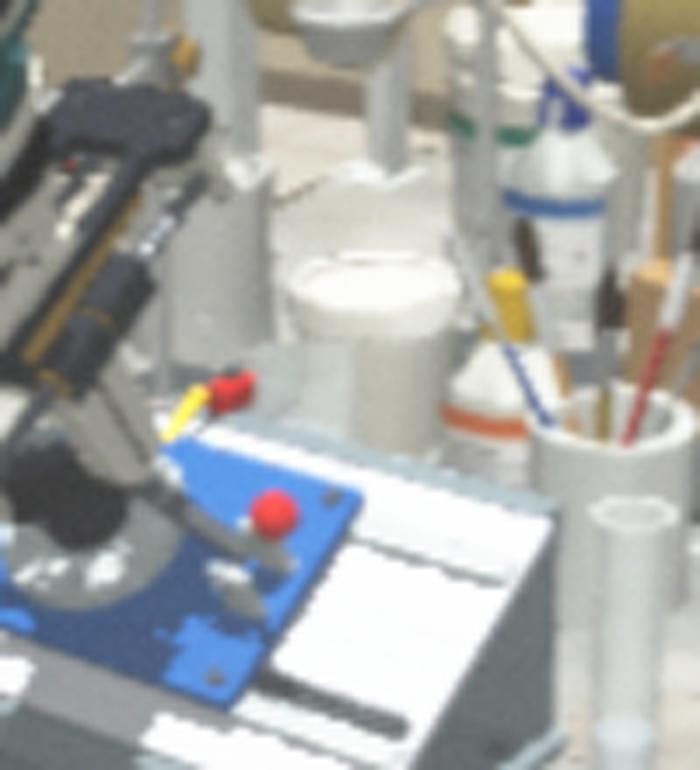

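Emit:
{"api": "step_arm", "payload": {"rows": [[0.3,0,0,0,0,0],[0,0.3,0,0,0,0],[0,0.3,0,0,0,0],[0,0.2,0,0,0,0],[0,0,0,0,0,0],[0,0,0,0,0,0]]}}

```text
time_s: 22.9
tool_pos: [0.5348, -0.0222, 0.1473]
tcp_rot: [[-0.074, 0.52, 0.851], [-0.997, -0.041, -0.062], [0.003, -0.853, 0.521]]
contact_force: [1.1, 0.3, 0.1]
grip_width: 0.005
```

```bash
python3 -c "
from go import *
delta(.082,np.pi/2,dk=.077-.0525)
S=snap('scene','scene19')
crop('scene19',290,120,390,230,7,'c1')
"
```

```text
t 22.9 pos [ 0.535 -0.022  0.147] j [-0.093 -0.51   2.185  0.009  0.918 -0.023] gw 0.004677150842467311 F [1.131 0.299 0.059]
shift units [-0.163 -0.17  -0.028] rot units [0.02  0.062 0.008]
```

View pics/c1.png

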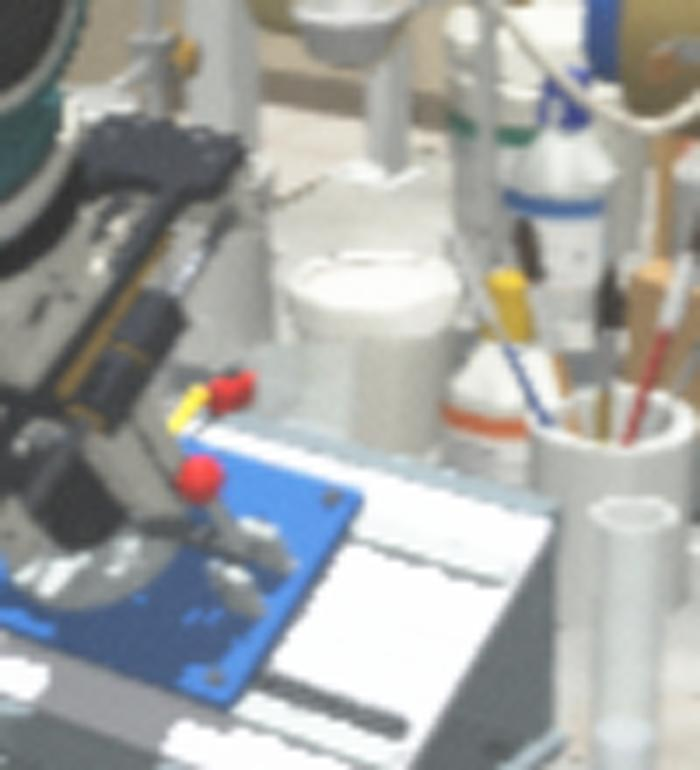

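Emit:
{"api": "step_arm", "payload": {"rows": [[-0.1,-0.4,0,0,0,0],[0,-0.8,0,0,0,0],[0,-1,0,0,0,0],[0,-1,0,0,0,0],[0,-1,0,0,0,0],[0,-1,0,0,0,0],[0,-0.6,0,0,0,0],[0,0,0,0,0,0]]}}

```text
time_s: 23.62
tool_pos: [0.4693, -0.0137, 0.2542]
tcp_rot: [[-0.074, 0.52, 0.851], [-0.997, -0.041, -0.061], [0.003, -0.853, 0.521]]
contact_force: [0.1, 0.1, 1.0]
grip_width: 0.005
```

```bash
python3 -c "
from go import *
for n in ['scene','side','wrist']: snap(n,n+'20')
crop('scene20',290,140,380,230,8,'c1');crop('side20',255,195,305,235,16,'c2')
s=manip.observe();print(s['tool_pos'],s['contact_force'],s['time_s'])
"
```

```text
[ 0.47  -0.014  0.25 ] [ 0.623 -0.026 -0.11 ] 23.7667
```

View pics/c1.png

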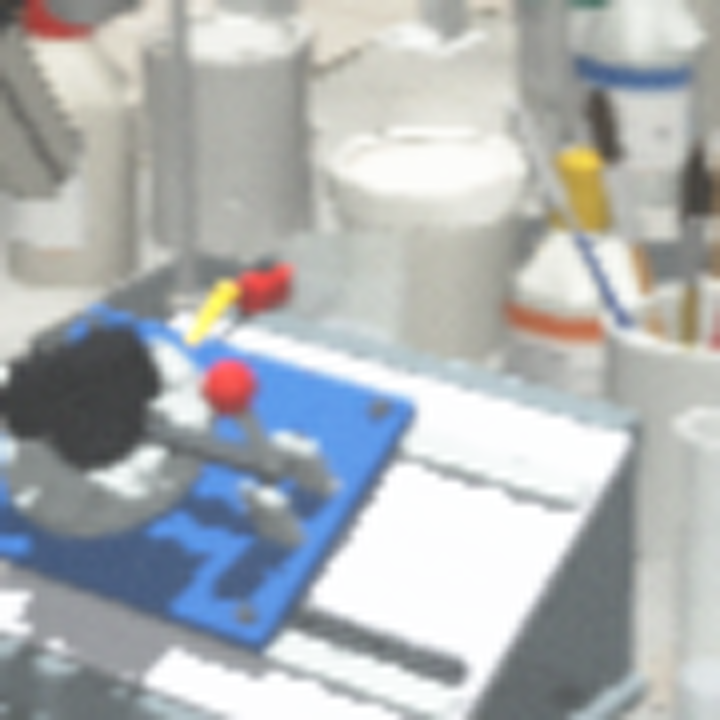

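View pics/c2.png

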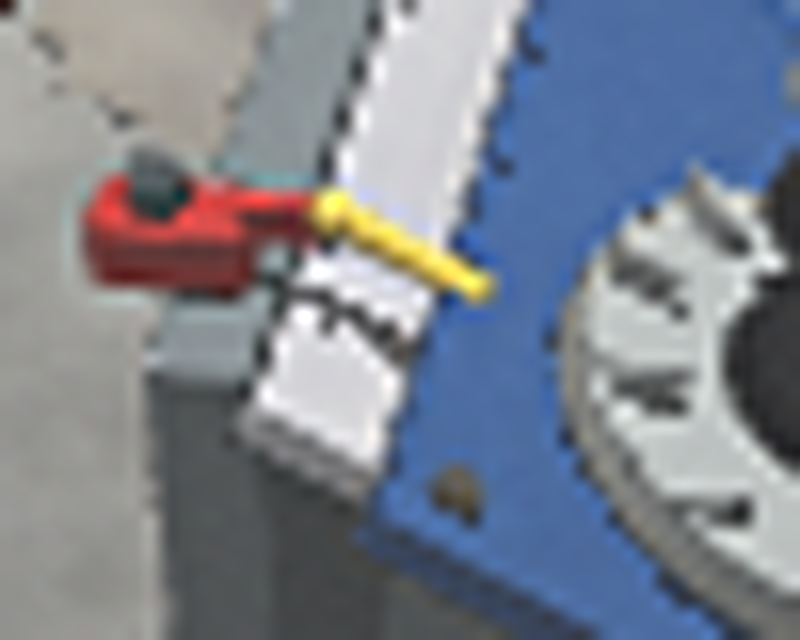

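View pics/wrist20.png

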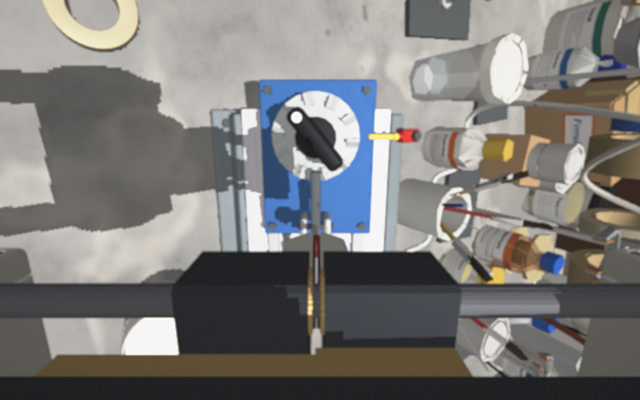

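View pics/side20.png

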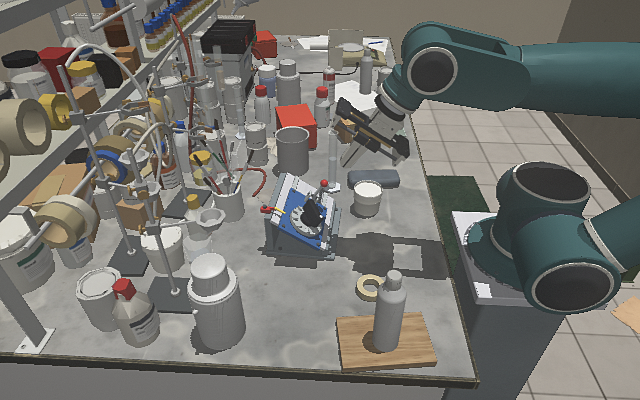

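The last pictures show the pawl down on the wheel and the pointer level with the marker. The bottle stands on the board and the arm touches nothing.

```bash
python3 -c "
from h import *
a=cv2.imread('pics/side7.png')[260:360,365:415].astype(int);snap('side','side21');b=cv2.imread('pics/side21.png')[260:360,365:415].astype(int);c=cv2.imread('pics/side20.png')[260:360,365:415].astype(int)
print(abs(a-b).mean(),abs(b-c).mean())
manip.finish_job()"
```

```text
13.698666666666666 1.1802666666666666
the job is handed in; nothing more can be done
```

The job is handed in at about 24 s of the 72 s allowed. No verdict came back, so this rests on my own last pictures.

- **Bottle:** I gripped it around the body and stood it on the board, near the middle at about (0.376, 0.30) m. In the last pictures it stands upright. It showed almost no change between the last two pictures, so it had settled. The same patch differed more from the view just after placing; I did not look into why, though lighting and the last of its rocking could account for it.
- **Pawl up:** I pushed the ball over with closed fingers. It stayed up by itself at about 1.4 rad before I wound the knob.
- **Winding:** I gripped the bar and turned it about 2.27 rad backward, which moved the carriage about 77 mm. I measure the pointer at about 83–84 mm along the bed and the marker at about 84 mm. The marker readings from different views ranged from 83 to 86 mm (one coarse reading of its small tip gave 78 mm), against the 6 mm tolerance.
- **Pawl down:** My first sideways push left it hanging at about 0.68 rad and slid over the nose. A light push down on the nose then dropped it. The ball's position now matches about 0 rad (below 0.1), resting on the wheel.
- **Other things:** The cylinder and vessel look unmoved in the pictures, and I saw no unexpected forces. The highest was about 20 N when I set the bottle down. The arm was clear of everything when I handed in.

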